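# Rebuild the lumbar spine model on its stand

## Robot

A 7-joint arm with a two-finger parallel gripper is mounted at the origin on the work surface. World frame = base frame: x ahead of the robot, y to its left, z up, the work surface at z = 0. Lengths are in m, angles in rad, forces in N, time in s.
With the tool pointing down it reaches from about 0.4 to 0.85 m from the base axis. Payload 10.4 kg.
Tool frame: the origin (TCP) lies between the finger pads; the fingertips stand tips_ahead ahead of it and the grasp point (between the pads) lies 11 mm behind it (tips_ahead is the distance from the TCP to the fingertips, in m); z points along the fingers, x is the direction in which the jaws open and shut, and the axes are right-handed (so a half turn about z gives the same grasp; the last joint's range is limited). The gripper opens to 87 mm and grips with 3 to 60 N. Pads are 19 mm wide; open, the fingers measure 117 mm over their backs; the gripper's body (75 mm by 190 mm) begins 51 mm behind the grasp point.
Start: joints at [1.14, 0.332, -0.065, 1.46, 0.022, 1.35, -0.088], TCP at [0.248, -0.574, 0.231] pointing down, gripper open.
Joint ranges: [-2.6, 2.6], [-0.5, 2.12], [-1.47, 1.34], [0.16, 2.42], [-1.27, 4.41], [0.06, 2.06], [-2.6, 2.6]. Speed limits (rad/s): [2.22, 2.22, 2.79, 2.79, 3.14, 3.14, 3.14].

## Interface

Orientations are given as a unit quaternion [x, y, z, w].
In Python, from bench import read_state, camera, close_job, tips_ahead gives the robot as it stands.
- The arm moves only by the tool arm_command, never from a script. Its argument "commands" is a list that holds one entry, the list of rows, each a list of 7 numbers: the turn, a rotation vector about the tool's x, y, z in rad, then the shift along the tool's x, y, z in m, then the opening in per cent of the stroke, from 0 (shut) to 100 (fully open). In form: [[[rx, ry, rz, x, y, z, claw], ...]]. A call has 1 to 20 rows; each row shifts and turns the commanded pose from where the row before left it, along the tool's axes as they then stand; what a row does not reach is not made up. A row lasts 1/8 s, in which the tool goes at most 62.5 mm and 10.7 degrees, less where a joint would pass 70% of its speed; a pose out of reach is approached as far as the arm can. A call with a gripper value outside its range is refused whole. The fingers move at their own pace and stop on an object; "newtons" is the grip in N (left out, the last holds). Time passes only in rows, so rows that do not move let the fingers close. It gives the time, the measured TCP pose, the force and the opening at its end, in the units of the state.
- read_state(): the state, without advancing time (a new reading comes with each control period).
- camera(name): name is "scene" or "top" or "wrist"; returns a dict with "frame" (400x640x3 uint8, red, green, blue), "vfov" (degrees; the focal length in pixels is half the picture's height over the tangent of half this angle, whatever the lens; pixels are square), "cx", "cy" (the principal point, pixels), "R" (3x3) and "t" (3): a world point X has camera coordinates R X + t. Camera axes: x right, y down, z forward; pixel columns grow to the right and rows downward; lengths in m; the calibration is good to about 2 mm. The wrist camera is an equidistant fisheye: a pixel r from the principal point sees the ray r / f radians off the axis. A picture is of the moment at which its call begins. There is no depth.
- close_job(): hands the job in, once; it reports no verdict.
The state is a dict: "time": time; "joint_positions": joint angles; "joint_vel": joint speeds; "joint_torque": joint torques, N m; "ee_pos": TCP position; "eef_rot": TCP orientation; "ft_force": force on the tool from outside, world axes, zero at the start; "torque": the same for the moment, N m; "width": finger opening in m.
Only numpy, scipy, OpenCV 4.12 (cv2) and the standard library are available. Lean on these libraries where they do the work, as an engineer would, in place of code of your own. Each camera call takes 0.05 s, during which the arm holds its last target.

## Task

Put the take-apart spine model back together on its stand: set the larger loose vertebra (amber disc) on the fixed one, then turn the smaller one (blue disc), which lies upside down, the right way up and set it on top. Each must sit level, its disc flat on the bone below, squarely over it and with its tail pointing the same way as the fixed one's, so that its lower joint prongs drop in between the upper prongs below. Lower the bones gently, do not drop or ram them, and leave the gel bottle, reflex hammer and carton where they are.

Things in the scene. Friction and masses are not known exactly. Their poses are not given: they have to be found in the camera images.
- stand: Fixed stand: dark wooden plinth (150 x 120 x 18 mm) with a steel stub carrying the lowest vertebra (ivory, amber disc, body 54 mm wide, 36 deep, shaped like the loose ones; upper prong tips 78 mm above the table). Origin on the table under that vertebra's middle; x = the way its front faces (roughly to the robot's right), y = its left, z up.
- stand_seat (a point): Middle of the flat top face of the fixed vertebra, 71 mm above the table, on which the larger vertebra's disc must rest. Axes as stand. Seated well, the lower prongs of each bone have about 3 mm of play between the upper prongs of the bone below; out of line they ride on them and the bone sits high or tilted.
- stand_tail (a point): Tip of the fixed vertebra's tail (the blade-like spinous process), 66 mm behind its middle. Axes as stand.
- large_center (a point): Larger loose vertebra, ivory resin, AMBER disc glued under it, 0.13 kg; lies right way up, nose down 0.06 rad. Point: middle of body plus disc, at first 20 mm up. Axes: x its front, y its left, z its up. Body plus disc 54 mm wide (y; flat sides to grip, x -10 to +10), 36 deep (x), 37 high (disc 9). Seated, the point is 18.5 mm above the face below.
- large_tail (a point): Tip of its tail (blade 7 mm thick, 18 high), 66 mm behind and 1.5 mm below large_center. In large_center's axes, mm: side wings 9 thick run from x -27, y +-18 to x -33, y +-45, at z 7; two upper prongs 9 thick at x -29, y +-18 rise 7 above the top face; two lower prongs 8 thick at x -34, y +-7 reach 3 below the disc.
- small_center (a point): Smaller loose vertebra, ivory resin, BLUE disc glued under it, 0.11 kg; starts upside down (disc on top), front dipping 0.15 rad. Point: middle of body plus disc, at first 19 mm above the table. Axes: x its front, y its left, z its own up (down at first). Body plus disc 48 mm wide (y; flat sides to grip, x -10 to +10), 34 deep (x), 34 high (disc 8). Seated, the point is 17 mm above the face below.
- small_tail (a point): Tip of its tail, 66 mm behind and 3 mm below small_center on its axes; wings and prongs as on the larger one (wings at z 6). The smaller vertebra also stands safely on its flat front face, tail up, small_center then 17 mm above the table: it can be turned over in two quarter turns, tipped front-down first, then taken again.
- gel: Bystander: green hand-gel pump bottle, 62 mm across, 172 mm tall, standing. Origin under its middle.
- hammer: Bystander: reflex hammer lying on the table, 225 mm long, rubber head 62 mm wide at its +x end, 24 mm high. Origin under its middle.
- carton: Bystander: white carton with a green band, 90 x 140 x 65 mm high. Origin under its middle.
Things that resemble listed ones, but are neither listed nor needed, are in the scene too. What is shaped like the part that bears large_center but pink or red is not meant.

How it is judged:
By the outcome, as a careful person would: the job done as asked, in the order asked, and still so for the second after the job is handed in, with the robot touching nothing.
It also fails if it takes over 72 s, if anything falls off the work surface, if the arm or the gripper's body presses on something with over 40 N, if the wrist force passes 120 N, or if a joint passes its speed limit or range.

## Working session

There is one attempt and no reset: what is moved stays moved. The work goes in short steps, Python scripts to look and compute and a tool call to move; the robot and the scene stay as the last step left them, time stands still between calls to the robot, and variables do not carry over. Pictures are saved under pics/ and viewed, and the job is handed in when it is done.

Besides the shell and the picture viewer there is one more tool, called after "Emit:" as name([rows], argument=value, ...), one row to a line, values as JSON. arm_command: Moves the arm, as the interface text tells. Its arguments: {"type":"object","properties":{"commands":{"type":"array"},"newtons":{"type":"number"}},"required":["commands"]}

```bash
ls; mkdir -p pics; cat > h.py <<'E'
import numpy as np, cv2
from bench import *
def snap(n,fn):
    c=camera(n); cv2.imwrite('pics/'+fn+'.png',cv2.cvtColor(c['frame'],cv2.COLOR_RGB2BGR)); 
    import pickle; pickle.dump(c,open('pics/'+fn+'.pkl','wb')); return c
E
python3 - <<'E'
from h import *
print(read_state(),tips_ahead() if callable(tips_ahead) else tips_ahead)
for n in ['scene','top','wrist']:
    c=snap(n,n+'0'); print(n,c['vfov'],c['cx'],c['cy'],c['R'],c['t'])
E
```

```text
pics
{'time': 0.0, 'joint_positions': array([ 1.14039614,  0.33290211, -0.06470583,  1.46095331,  0.02163177,
        1.3498764 , -0.08850409]), 'joint_vel': array([-0.00020206,  0.00064295, -0.00047908, -0.00050155, -0.00062091,
       -0.00107618,  0.0005709 ]), 'joint_torque': array([ 5.26496240e-05, -6.23240876e+01,  2.52098119e-02, -3.89899743e+01,
       -6.11193851e-02,  3.97555938e-02,  1.54220197e-04]), 'ee_pos': array([ 0.2477095 , -0.57340832,  0.22972934]), 'eef_rot': array([ 8.35648656e-01, -5.49263874e-01, -6.27485332e-04, -3.55691759e-04]), 'ft_force': array([-0.11347382, -0.17376063, -0.70669718]), 'torque': array([0.03851348, 0.05996889, 0.01428743]), 'width': 0.08727550705885655} 0.008
scene 45.29645866082636 324.1401374542117 198.49285334575626 [[-0.44070788  0.89748959 -0.01699998]
 [ 0.53097685  0.24537028 -0.81108385]
 [-0.72376802 -0.36647764 -0.58468281]] [ 0.27786131 -0.21402476  1.63081738]
top 47.15002373821211 327.0719804180957 207.56644014820955 [[ 0.01330581 -0.99988484 -0.0072982 ]
 [-0.99332189 -0.01238121 -0.1147098 ]
 [ 0.11460623  0.00877577 -0.99337224]] [-0.04252772  0.57991424  1.23158177]
wrist 65.70646984690485 316.88847230962733 197.9038834971337 [[ 0.39643538 -0.9180619  -0.00115784]
 [-0.8861609  -0.38298893  0.26084159]
 [-0.23991217 -0.10238081 -0.96538092]] [-0.6246816  -0.03234528  0.38941538]
```

View pics/scene0.png

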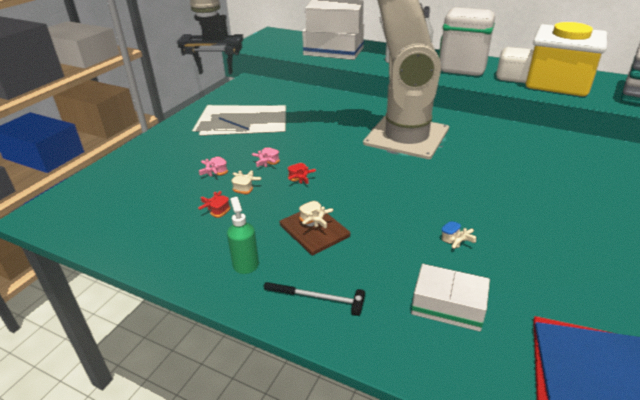

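View pics/top0.png

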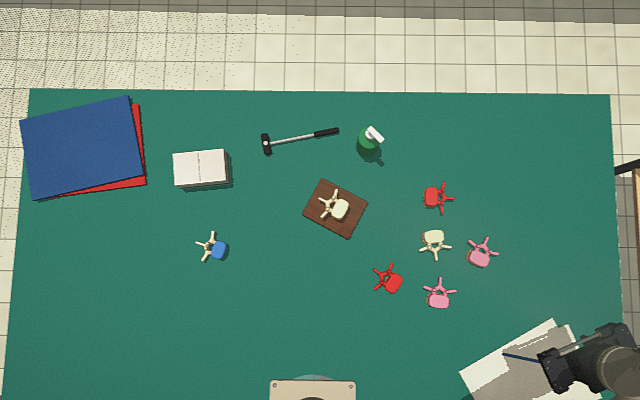

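View pics/wrist0.png

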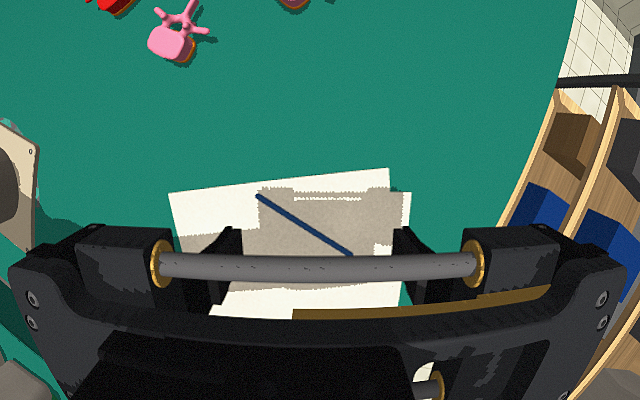

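Pictured: the ivory candidates in the top view are (434,243), which is loose, and (335,205), which is on the stand. The red ones are at (437,197) and (388,280), the pink ones at (480,252) and (439,293), and the blue-disc bone at (213,247). I'll check these in close crops.

```bash
cat >> h.py <<'E'
import pickle
def load(fn): return pickle.load(open('pics/'+fn+'.pkl','rb'))
def foc(c): return 200/np.tan(np.radians(c['vfov'])/2)
def ray(c,u,v,fish=False):
    f=foc(c); x,y=(u-c['cx'])/f,(v-c['cy'])/f
    if fish:
        r=np.hypot(x,y); d=np.array([x/r*np.sin(r),y/r*np.sin(r),np.cos(r)]) if r>1e-9 else np.array([0,0,1.])
    else: d=np.array([x,y,1.])
    R=np.array(c['R']);t=np.array(c['t']); d=R.T@d; return -R.T@t, d/np.linalg.norm(d)
def onz(c,u,v,z,fish=False):
    o,d=ray(c,u,v,fish); return o+d*(z-o[2])/d[2]
def tri(rays):
    A=np.zeros((3,3));b=np.zeros(3)
    for o,d in rays:
        P=np.eye(3)-np.outer(d,d);A+=P;b+=P@o
    X=np.linalg.solve(A,b); return X,[np.linalg.norm((np.eye(3)-np.outer(d,d))@(X-o))*1000 for o,d in rays]
def proj(c,X,fish=False):
    p=np.array(c['R'])@np.array(X)+np.array(c['t']);f=foc(c)
    if fish:
        r=np.hypot(p[0],p[1]);th=np.arctan2(r,p[2]); return c['cx']+f*th*p[0]/r,c['cy']+f*th*p[1]/r
    return c['cx']+f*p[0]/p[2],c['cy']+f*p[1]/p[2]
def crop(c,u,v,w,h,s,fn):
    im=cv2.cvtColor(c['frame'],cv2.COLOR_RGB2BGR); u0=max(0,u-w//2);v0=max(0,v-h//2)
    k=im[v0:v0+h,u0:u0+w]; k=cv2.resize(k,None,fx=s,fy=s,interpolation=cv2.INTER_CUBIC)
    cv2.imwrite('pics/'+fn+'.png',k); return k,(u0,v0)
E
python3 - <<'E'
from h import *
t=load('top0');s=load('scene0')
a=[crop(t,434,243,60,60,6,'x')[0],crop(t,335,207,60,60,6,'x')[0],crop(t,213,247,60,60,6,'x')[0]]
b=[crop(s,243,182,60,60,6,'x')[0],crop(s,315,215,60,60,6,'x')[0],crop(s,458,236,60,60,6,'x')[0]]
im=np.vstack([np.hstack(a),np.hstack(b)]);cv2.imwrite('pics/z0.png',cv2.resize(im,(792,528)))
for n,u,v,z in [('large',434,243,.03),('stand',335,207,.07),('small',213,247,.03)]: print(n,onz(t,u,v,z))
print(-load('wrist0')['R'].T@load('wrist0')['t'])
for n,u,v in [('gel',370,135),('hammer',266,143),('hammer h',338,130),('carton',201,168)]: print(n,onz(t,u,v,.05))
E
```

```text
large [ 0.48679712 -0.32902602  0.03      ]
stand [ 0.57796234 -0.0565928   0.07      ]
small [0.46795168 0.27657236 0.03      ]
[ 0.31240825 -0.5460156   0.38364789]
gel [ 0.78239686 -0.15147456  0.05      ]
hammer [0.75642388 0.13638876 0.05      ]
hammer h [ 0.79563165 -0.06265505  0.05      ]
carton [0.68389848 0.31366925 0.05      ]
```

View pics/z0.png

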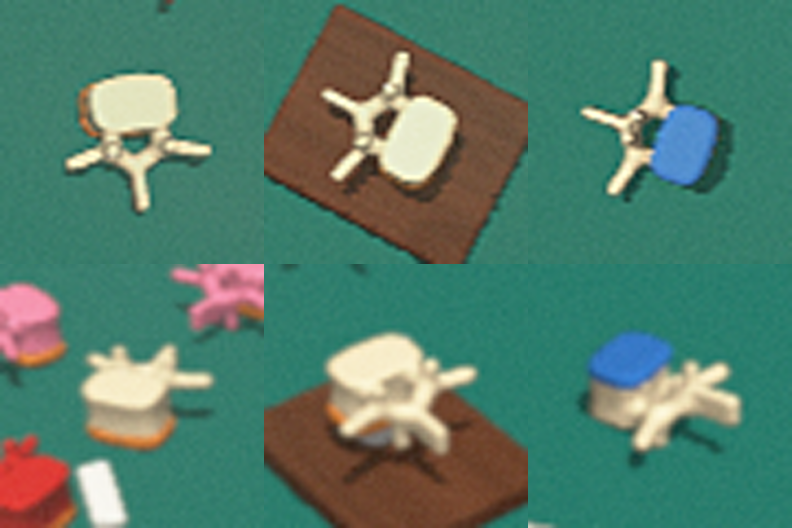

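Choice: the large bone is the ivory one with the amber disc at top (434,243), and the crop confirms it. The pink and red ones are decoys. The small bone is at (213,247) with its blue disc up, and the fixed one is on the plinth. I'll move the wrist camera over for a close look.

```bash
cat >> h.py <<'E'
from scipy.spatial.transform import Rotation as Ro
def down(yaw_jaw):
    "tool pointing down, tool x at world yaw"
    c,s=np.cos(yaw_jaw),np.sin(yaw_jaw)
    return Ro.from_matrix(np.array([[c,s,0],[s,-c,0],[0,0,-1]]))
def go(pos,rot=None):
    st=read_state(); R0=Ro.from_quat(st['eef_rot']); 
    if rot is None: rot=R0
    rv=(R0.inv()*rot).as_rotvec(); sh=rot.inv().apply(np.array(pos)-st['ee_pos'])
    n=int(np.ceil(np.degrees(np.linalg.norm(rv))/8)); 
    print('turn',rv.round(4),'deg',np.degrees(np.linalg.norm(rv)).round(1),'rows',n,'| shift after turn (mm)',(sh*1000).round(1),'rows',int(np.ceil(np.linalg.norm(sh)/.05)))
def where():
    st=read_state(); m=Ro.from_quat(st['eef_rot']).as_matrix()
    print('t',round(st['time'],2),'pos',st['ee_pos'].round(4),'x',m[:,0].round(3),'z',m[:,2].round(3),'F',st['ft_force'].round(2),'w',round(st['width'],4),'q',st['joint_positions'].round(2))
E
python3 - <<'E'
from h import *
w=load('wrist0');st=read_state()
print(proj(w,st['ee_pos'],1),onz(w,317,150,0.02,1),onz(w,317,100,0.02,1))
go([0.42,-0.33,0.23],down(np.radians(-85.5)))
E
```

```text
(np.float64(316.510396536908), np.float64(248.99704841225582)) [ 0.27568468 -0.56155778  0.02      ] [ 0.32974332 -0.53821185  0.02      ]
turn [2.000e-04 1.000e-03 3.292e-01] deg 18.9 rows 3 | shift after turn (mm) [-229.3 -190.8   -0. ] rows 6
```

Emit:
arm_command([
  [[0,0,0.11,0,0,0,80],[0,0,0.11,0,0,0,80],[0,0,0.109,0,0,0,80],[0,0,0,-0.038,-0.032,0,80],[0,0,0,-0.038,-0.032,0,80],[0,0,0,-0.038,-0.032,0,80],[0,0,0,-0.038,-0.032,0,80],[0,0,0,-0.038,-0.032,0,80],[0,0,0,-0.038,-0.031,0,80],[0,0,0,0,0,0,80],[0,0,0,0,0,0,80]],
])

```text
time: 1.52
ee_pos: [0.4199, -0.3319, 0.2304]
eef_rot: [0.734, -0.679, -0.0, 0.0]
ft_force: [0.3, -0.1, -0.2]
width: 0.0693
```

```bash
python3 - <<'E'
from h import *
where(); c=snap('wrist','wrist1')
E
```

```text
t 1.52 pos [ 0.4199 -0.3319  0.2304] x [ 0.079 -0.997  0.   ] z [-0. -0. -1.] F [ 0.34 -0.1  -0.25] w 0.0693 q [ 0.78  0.15 -0.22  1.69  0.03  1.31 -0.94]
```

View pics/wrist1.png

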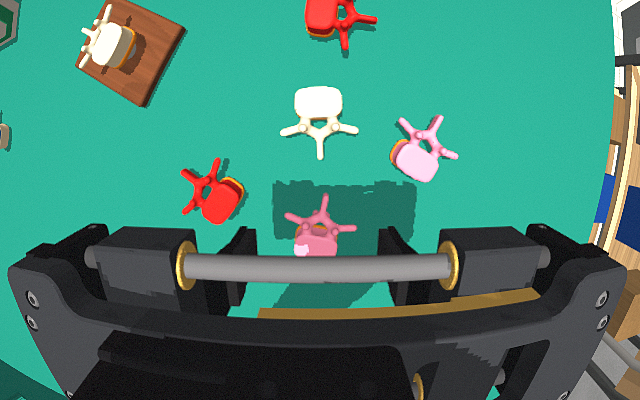

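The wrist view shows the large bone's body at (318,102) and its tail tip at (320,157). The decoys are at (418,150), (215,190) and (318,235), and the stand is at top left. Zooming in to measure.

```bash
python3 - <<'E'
from h import *
c=load('wrist1'); k,_=crop(c,318,120,100,75,8,'z1')
h=cv2.cvtColor(c['frame'],cv2.COLOR_RGB2HSV)
print(h[100,318],h[120,345],h[140,320],h[130,290],h[122,312])
E
```

```text
[ 30   1 255] [ 85 183 191] [ 30   9 255] [ 30   1 255] [ 85 211 110]
```

View pics/z1.png

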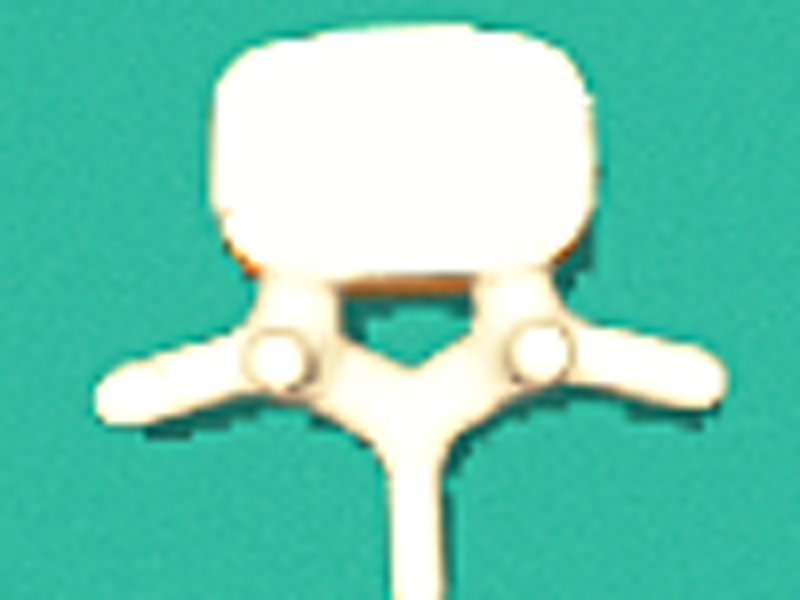

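Emit:
arm_command([
  [[0,0,0,-0.044,-0.0135,0,80],[0,0,0,-0.044,-0.0135,0,80],[0,0,0,-0.044,-0.0135,0,80],[0,0,0,0,0,0,80],[0,0,0,0,0,0,80]],
])

```text
time: 2.2
ee_pos: [0.4498, -0.1983, 0.2305]
eef_rot: [0.734, -0.679, 0.0, 0.0]
ft_force: [0.5, -0.6, 1.2]
width: 0.0698
```

```bash
python3 - <<'E'
from h import *
where(); c=snap('wrist','wrist2')
u,v=proj(c,[.487,-.33,.04],1);u2,v2=proj(c,[.578,-.057,.07],1);print(u,v,u2,v2)
a,o1=crop(c,int(u),int(v),100,75,8,'z2a');b,o2=crop(c,int(u2),int(v2),100,75,8,'z2b');print(o1,o2)
E
```

```text
t 2.2 pos [ 0.4498 -0.1983  0.2305] x [ 0.077 -0.997  0.001] z [-0.    -0.001 -1.   ] F [ 0.54 -0.55  1.21] w 0.0698 q [ 0.64  0.06 -0.33  1.79  0.02  1.3  -1.19]
430.98288206153353 156.90221971739146 192.0035224626228 57.678387427350145
(380, 119) (142, 20)
```

View pics/z2a.png

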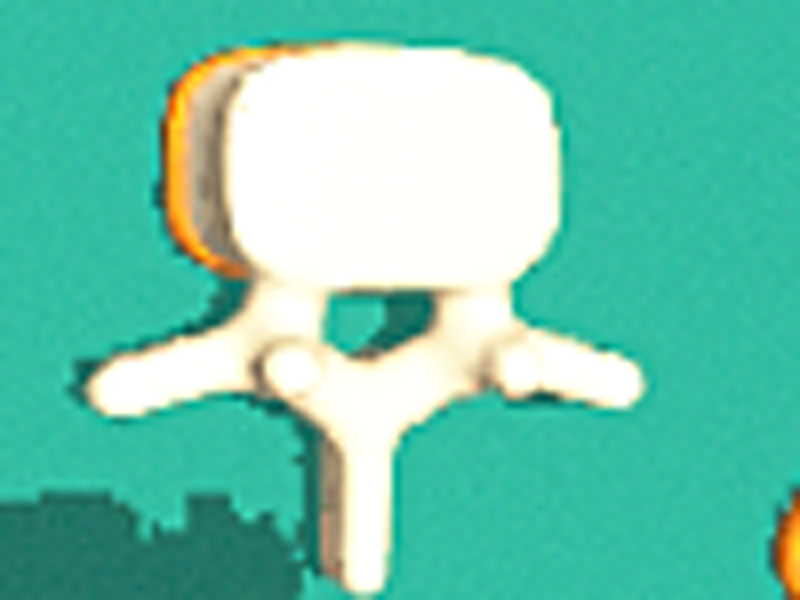

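View pics/z2b.png

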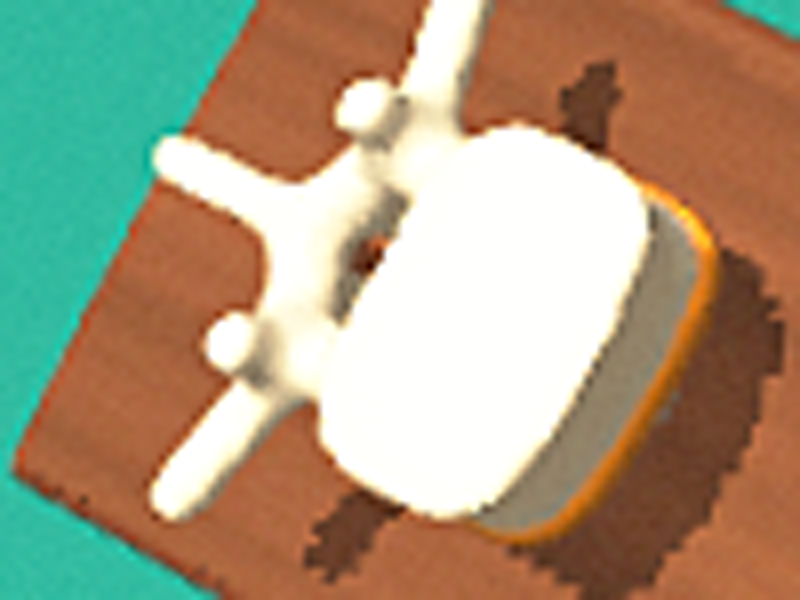

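```bash
cat >> h.py <<'E'
def pc(p,off,s=8): return ((p[0]+.5)/s-.5+off[0],(p[1]+.5)/s-.5+off[1])
E
python3 - <<'E'
from h import *
a=load('wrist1');b=load('wrist2')
F={'face':((404,150),(392,166)),'pL':((278,360),(293,368)),'pR':((541,352),(520,366))}
for n,(p,q) in F.items():
    X,e=tri([ray(a,*pc(p,(268,83)),1),ray(b,*pc(q,(380,119)),1)]);print(n,X.round(4),np.round(e,2))
for n,p,z in [('face',(404,150),.0385),('pL',(278,360),.044),('pR',(541,352),.044)]: print(1,n,onz(a,*pc(p,(268,83)),z,1).round(4))
for n,p,z in [('face',(392,166),.0385),('pL',(293,368),.044),('pR',(520,366),.044),('tail',(365,575),.027)]: print(2,n,onz(b,*pc(p,(380,119)),z,1).round(4))
print('tail1',onz(a,320,156,.027,1))
for n,p,z in [('face',(488,322),.071),('pL',(366,108),.075),('pR',(235,340),.075),('tail',(165,153),.066)]: print('S',n,onz(b,*pc(p,(142,20)),z,1).round(4))
# contour mask centroid of top face large
for c,n,off,box in [(a,'w1',0,(285,340,80,118)),(b,'w2',0,(400,455,120,156))]:
    pass
E
```

```text
face [ 0.5069 -0.327   0.0327] [0.06 0.06]
pL [ 0.4763 -0.312   0.042 ] [0.02 0.02]
pR [ 0.4803 -0.3479  0.0424] [0.06 0.06]
1 face [ 0.5067 -0.327   0.0385]
1 pL [ 0.4764 -0.3121  0.044 ]
1 pR [ 0.4803 -0.3478  0.044 ]
2 face [ 0.5071 -0.3247  0.0385]
2 pL [ 0.4766 -0.3113  0.044 ]
2 pR [ 0.4806 -0.3472  0.044 ]
2 tail [ 0.4435 -0.3339  0.027 ]
tail1 [ 0.44429059 -0.33419458  0.027     ]
S face [ 0.575  -0.0699  0.071 ]
S pL [ 0.6049 -0.0507  0.075 ]
S pR [ 0.5735 -0.0344  0.075 ]
S tail [ 0.6032 -0.0154  0.066 ]
```

```bash
python3 - <<'E'
from h import *
go([.5357,-.1455,.2625],down(np.radians(-27.4)))
E
```

```text
turn [ 4.0000e-04 -2.0000e-04 -1.0166e+00] deg 58.2 rows 8 | shift after turn (mm) [ 51.9 -86.6 -32. ] rows 3
```

Emit:
arm_command([
  [[0,0,-0.17,0,0,0,80],[0,0,-0.17,0,0,0,80],[0,0,-0.17,0,0,0,80],[0,0,-0.17,0,0,0,80],[0,0,-0.17,0,0,0,80],[0,0,-0.167,0,0,0,80],[0,0,0,0.018,-0.029,-0.011,80],[0,0,0,0.017,-0.029,-0.0105,80],[0,0,0,0.017,-0.0286,-0.0105,80],[0,0,0,0,0,0,80],[0,0,0,0,0,0,80]],
])

```text
time: 3.62
ee_pos: [0.5355, -0.1451, 0.262]
eef_rot: [0.972, -0.236, -0.0, 0.0]
ft_force: [-0.2, -0.5, 0.1]
width: 0.0697
```

```bash
python3 - <<'E'
from h import *
where(); c=snap('wrist','wrist3')
u,v=proj(c,[.5758,-.0683,.07],1);print(u,v)
b,o2=crop(c,int(u),int(v)+8,100,75,8,'z3');print(o2)
go([.592,-.317,.23],down(np.radians(96.4)))
E
```

```text
t 3.62 pos [ 0.5355 -0.1451  0.262 ] x [ 0.888 -0.459 -0.001] z [-0.001 -0.    -1.   ] F [-0.19 -0.48  0.14] w 0.0697 q [ 0.55  0.19 -0.42  1.58  0.08  1.39 -0.36]
317.80880607875315 101.25588943453072
(267, 72)
turn [-3.0000e-04  1.3000e-03 -2.1601e+00] deg 123.8 rows 16 | shift after turn (mm) [-177.    37.2   32. ] rows 4
```

View pics/z3.png

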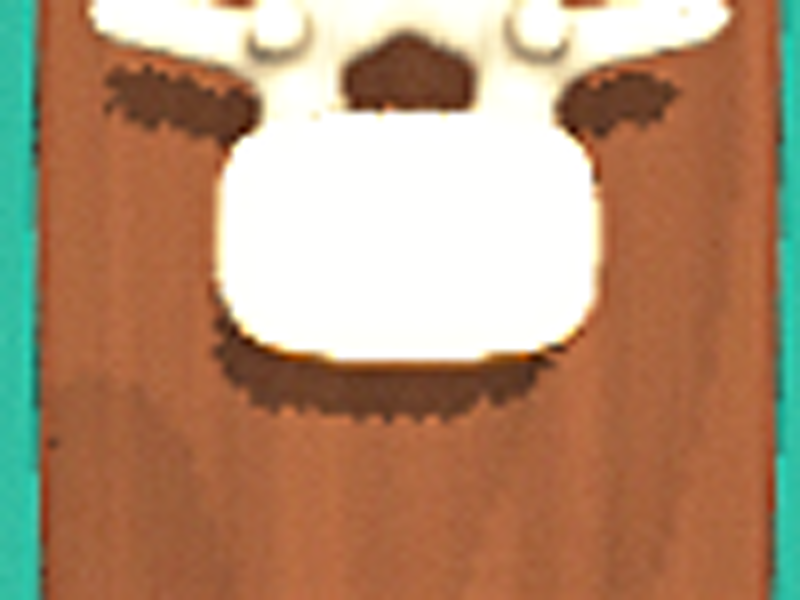

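The fixed bone shows its prong tips at crop (277,28) and (541,28), and its face is centred at (408,236). The tool yaw is square to it. I'll turn to take the same view of the large bone.

Emit:
arm_command([
  [[0,0,-0.18,0,0,0,80],[0,0,-0.18,0,0,0,80],[0,0,-0.18,0,0,0,80],[0,0,-0.18,0,0,0,80],[0,0,-0.18,0,0,0,80],[0,0,-0.18,0,0,0,80],[0,0,-0.18,0,0,0,80],[0,0,-0.18,0,0,0,80],[0,0,-0.18,0,0,0,80],[0,0,-0.18,0,0,0,80],[0,0,-0.18,0,0,0,80],[0,0,-0.18,0,0,0,80],[0,0,0,-0.045,0.009,0.008,80],[0,0,0,-0.045,0.009,0.008,80],[0,0,0,-0.045,0.009,0.008,80],[0,0,0,-0.042,0.01,0.008,80],[0,0,0,0,0,0,80],[0,0,0,0,0,0,80]],
])

```text
time: 5.92
ee_pos: [0.5924, -0.3153, 0.2304]
eef_rot: [0.666, 0.746, -0.0, -0.0]
ft_force: [-0.6, 0.7, 0.4]
width: 0.0697
```

```bash
python3 - <<'E'
from h import *
where(); c=snap('wrist','wrist4')
u,v=proj(c,[.5058,-.327,.04],1);print(u,v)
b,o2=crop(c,int(u),int(v),100,75,8,'z4');print(o2)
E
```

```text
t 5.92 pos [ 0.5924 -0.3153  0.2304] x [-0.113  0.994  0.   ] z [-0.001  0.    -1.   ] F [-0.59  0.74  0.43] w 0.0697 q [ 0.79  0.49 -0.53  1.3   0.24  1.42  1.95]
315.66123127033427 102.35791966981834
(265, 65)
```

View pics/z4.png

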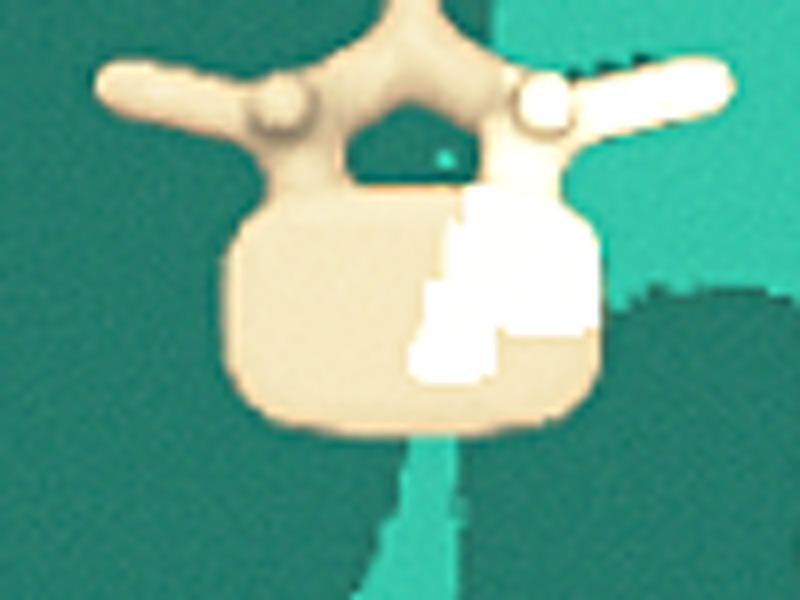

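```bash
python3 - <<'E'
from h import *
s=load('wrist3');l=load('wrist4');b=load('wrist2');a=load('wrist1')
S={n:onz(s,*pc(p,(267,72)),z,1) for n,p,z in [('face',(408.5,236),.071),('pa',(277,28),.075),('pb',(541,28),.075)]}
L={n:onz(l,*pc(p,(265,65)),z,1) for n,p,z in [('face',(412,312),.0385),('pa',(282,102),.043),('pb',(545,102),.043)]}
for D in (S,L):
    for k,v in D.items(): print(k,v.round(4))
    d=D['pb']-D['pa'];m=(D['pa']+D['pb'])/2; d/=np.linalg.norm(d);print('yaxis deg',np.degrees(np.arctan2(d[1],d[0])).round(2),'mid->face',((D['face']-m)*1000).round(1),np.linalg.norm((D['face']-m)[:2]).round(4), np.linalg.norm(D['pb']-D['pa']).round(4))
# two-view heights
for n,p,q in [('pS_hi',(541,28),(366,108)),('pS_lo',(277,28),(235,340))]:
    X,e=tri([ray(s,*pc(p,(267,72)),1),ray(b,*pc(q,(142,20)),1)]);print(n,X.round(4),np.round(e,2))
for n,p,q in [('pL',(545,102),(278,360)),('pR',(282,102),(541,352)),('face',(412,312),(404,150))]:
    X,e=tri([ray(l,*pc(p,(265,65)),1),ray(a,*pc(q,(268,83)),1)]);print(n,X.round(4),np.round(e,2))
E
```

```text
face [ 0.5757 -0.0681  0.071 ]
pa [ 0.5731 -0.0343  0.075 ]
pb [ 0.6048 -0.0507  0.075 ]
yaxis deg -27.32 mid->face [-13.3 -25.5  -4. ] 0.0288 0.0357
face [ 0.507  -0.3264  0.0385]
pa [ 0.4801 -0.3472  0.043 ]
pb [ 0.4761 -0.3118  0.043 ]
yaxis deg 96.46 mid->face [28.9  3.1 -4.5] 0.0291 0.0356
pS_hi [ 0.6049 -0.0507  0.075 ] [0.02 0.02]
pS_lo [ 0.5733 -0.0344  0.0753] [0.18 0.18]
pL [ 0.4764 -0.312   0.0455] [0.14 0.14]
pR [ 0.4803 -0.3474  0.0447] [0.32 0.32]
face [ 0.5069 -0.3267  0.0344] [0.26 0.26]
```

```bash
cat >> h.py <<'E'
def bonerot(yaw,pitch=0):
    "bone axes from yaw of front, nose-down pitch"
    return Ro.from_euler('ZY',[yaw,pitch])
def toolrot(B):
    m=B.as_matrix(); return Ro.from_matrix(np.c_[m[:,1],m[:,0],-m[:,2]])
E
python3 - <<'E'
from h import *
B=bonerot(np.radians(6.45),.06); c=np.array([.5059,-.3267,.020]); bz=B.as_matrix()[:,2]
T=c+bz*(-.005); print(T); go(T-0,toolrot(B))
E
```

```text
[ 0.50560208 -0.32673368  0.015009  ]
turn [0.0601 0.0001 0.0019] deg 3.4 rows 1 | shift after turn (mm) [ -2.3 -74.8 220.7] rows 5
```

Emit:
arm_command([
  [[0.06,0,0.002,0,0,0,80],[0,0,0,-0.0013,-0.0375,0,80],[0,0,0,-0.001,-0.0373,0,80],[0,0,0,0,0,0.05,80],[0,0,0,0,0,0.05,80],[0,0,0,0,0,0.05,80],[0,0,0,0,0,0.02,80],[0,0,0,0,0,0,80],[0,0,0,0,0,0,80]],
])

```text
time: 7.1
ee_pos: [0.5105, -0.3272, 0.0677]
eef_rot: [0.666, 0.745, -0.022, -0.018]
ft_force: [0.2, 0.3, 0.0]
width: 0.07
```

```bash
python3 - <<'E'
from h import *
where()
B=bonerot(np.radians(6.45),.06); c=np.array([.5059,-.3267,.020]); bz=B.as_matrix()[:,2]
go(c+bz*(-.005),toolrot(B)); snap('wrist','wrist5')
E
```

```text
t 7.1 pos [ 0.5105 -0.3272  0.0677] x [-0.112  0.994 -0.002] z [-0.057 -0.009 -0.998] F [0.22 0.32 0.04] w 0.07 q [ 0.86  0.51 -0.5   1.62  0.3   1.13  1.96]
turn [ 0.0026  0.0021 -0.0002] deg 0.2 rows 1 | shift after turn (mm) [ 1.  -1.6 52.9] rows 2
```

View pics/wrist5.png

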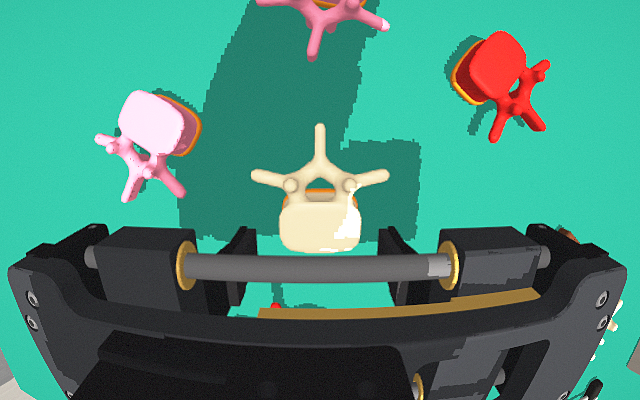

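The large bone sits centred between the open fingers at (320,225). Lower and grip.

Emit:
arm_command([
  [[0.0026,0.002,0,0.001,-0.0016,0.02,80],[0,0,0,0,0,0.02,80],[0,0,0,0,0,0.0128,80],[0,0,0,0,0,0,80],[0,0,0,0,0,0,55],[0,0,0,0,0,0,50],[0,0,0,0,0,0,50],[0,0,0,0,0,0,50]],
], newtons=25)

```text
time: 8.15
ee_pos: [0.5045, -0.3265, 0.0133]
eef_rot: [0.666, 0.745, -0.023, -0.021]
ft_force: [0.9, 0.5, 3.3]
width: 0.0536
```

```bash
python3 - <<'E'
from h import *
where()
E
```

```text
t 8.15 pos [ 0.5045 -0.3265  0.0133] x [-0.112  0.994  0.001] z [-0.061 -0.006 -0.998] F [0.88 0.52 3.32] w 0.0536 q [ 0.85  0.57 -0.48  1.67  0.33  1.04  1.94]
```

Emit:
arm_command([
  [[0,0,0,0,0,-0.01,40],[0,0,0,0,0,-0.02,40],[0,0,0,0,0,-0.04,40],[0,0,0,0,0,-0.045,40],[0,0,0,0,0,-0.045,40],[-0.06,0,0,0,0,-0.01,40],[0,0,0.18,0,0,0,40],[0,0,0.18,0,0,0,40],[0,0,0.18,0,0,0,40],[0,0,0.18,0,0,0,40],[0,0,0.18,0,0,0,40],[0,0,0.18,0,0,0,40],[0,0,0.18,0,0,0,40],[0,0,0.18,0,0,0,40],[0,0,0.18,0,0,0,40],[0,0,0.18,0,0,0,40],[0,0,0.18,0,0,0,40],[0,0,0.18,0,0,0,40],[0,0,0,0,0,0,40],[0,0,0,0,0,0,40]],
])

```text
time: 10.65
ee_pos: [0.5148, -0.3253, 0.1831]
eef_rot: [0.972, -0.234, -0.001, -0.0]
ft_force: [0.4, 1.0, -2.1]
width: 0.0539
```

```bash
python3 - <<'E'
from h import *
where(); snap('wrist','wrist6')
B=bonerot(np.radians(-117.35)); s=np.array([.5757,-.0682,.071+.0185]); T=toolrot(B)
go(s-T.apply([0,.001,-.0068])+[0,0,.06],T)
E
```

```text
t 10.65 pos [ 0.5148 -0.3253  0.1831] x [ 0.89  -0.455 -0.003] z [-0.002  0.001 -1.   ] F [ 0.41  0.95 -2.1 ] w 0.0539 q [ 0.67  0.34 -0.22  1.56  0.08  1.26 -0.04]
turn [-0.0002  0.0028  0.0038] deg 0.3 rows 1 | shift after turn (mm) [ -64.  -257.4   40.2] rows 6
```

View pics/wrist6.png

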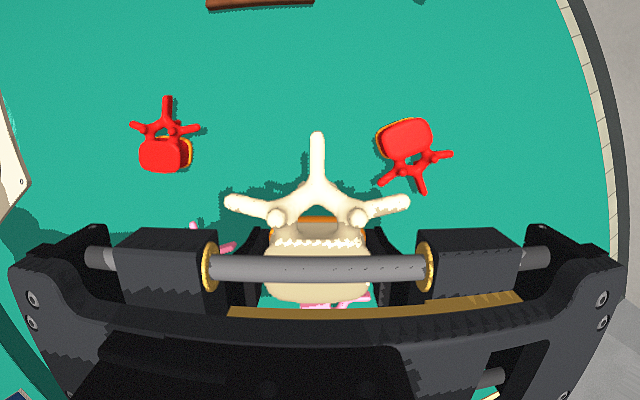

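```bash
python3 - <<'E'
from h import *
c=load('wrist6'); crop(c,317,200,110,80,7,'z6'); print(317-55,200-40)
E
```

```text
262 160
```

View pics/z6.png

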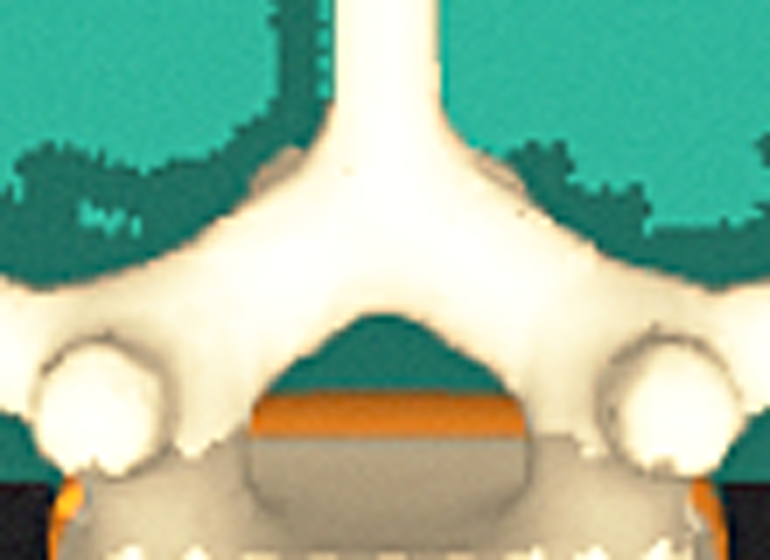

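```bash
python3 - <<'E'
from h import *
c=load('wrist6'); p=np.array([.5148,-.3253,.1831]); R=Ro.from_quat([.972,-.234,-.001,0])
for z in (.2097,.2127):
  for q in [(100,408),(674,406)]:
    X=onz(c,*pc(q,(262,160),7),z,1); print(z,(R.inv().apply(X-p)*1000).round(1))
E
```

```text
0.2097 [-18.3 -26.9 -26.6]
0.2097 [ 17.5 -27.  -26.6]
0.2127 [-17.9 -27.9 -29.6]
0.2127 [ 17.1 -28.1 -29.6]
```

Emit:
arm_command([
  [[0,0.0028,0.0038,-0.0107,-0.0429,0,40],[0,0,0,-0.0107,-0.0429,0,40],[0,0,0,-0.0107,-0.0429,0,40],[0,0,0,-0.0107,-0.0429,0.01,40],[0,0,0,-0.0107,-0.0429,0.015,40],[0,0,0,-0.0105,-0.0429,0.015,40],[0,0,0,0,0,0,40],[0,0,0,0,0,0,40],[0,0,0,0,0,0,40]],
])

```text
time: 11.82
ee_pos: [0.5769, -0.0692, 0.1429]
eef_rot: [0.971, -0.239, 0.0, 0.0]
ft_force: [0.5, -0.3, -1.3]
width: 0.054
```

```bash
python3 - <<'E'
from h import *
where(); snap('wrist','wrist7'); snap('scene','scene7')
B=bonerot(np.radians(-117.35)); s=np.array([.5757,-.0682,.071+.0185]); T=toolrot(B)
go(s-T.apply([-.0002,.001,-.0068])+[0,0,.01],T)
crop(load('scene7'),315,200,100,75,8,'z7')
E
```

```text
t 11.82 pos [ 0.5769 -0.0692  0.1429] x [ 0.886 -0.464  0.   ] z [ 0. -0. -1.] F [ 0.51 -0.26 -1.3 ] w 0.054 q [ 0.34  0.32 -0.36  1.68  0.12  1.16 -0.53]
turn [ 0.     -0.0002 -0.0049] deg 0.3 rows 1 | shift after turn (mm) [-1.1 -1.  50.2] rows 2
```

View pics/z7.png

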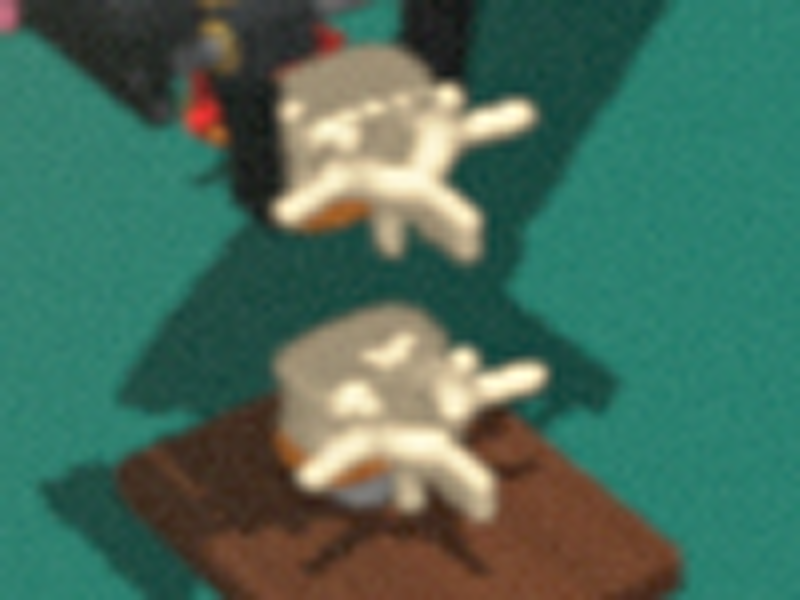

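View pics/wrist7.png

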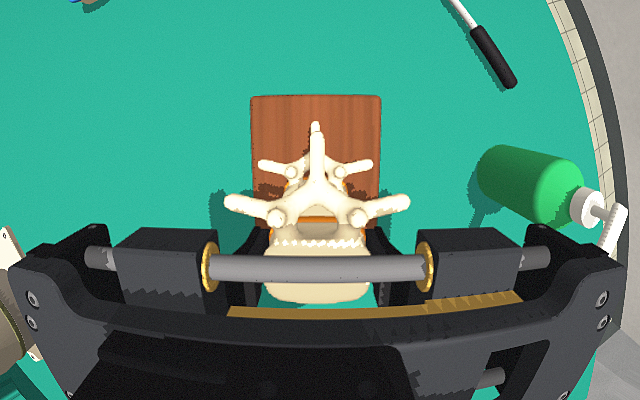

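The held bone lines up over the fixed one in both views. Lower in stages.

Emit:
arm_command([
  [[0,0,-0.005,-0.0011,-0.001,0,40],[0,0,0,0,0,0.02,40],[0,0,0,0,0,0.02,40],[0,0,0,0,0,0.01,40],[0,0,0,0,0,0,40],[0,0,0,0,0,0,40]],
])

```text
time: 12.68
ee_pos: [0.5769, -0.0663, 0.0933]
eef_rot: [0.972, -0.236, 0.0, -0.0]
ft_force: [-0.2, -0.9, -1.3]
width: 0.0538
```

```bash
python3 - <<'E'
from h import *
where()
B=bonerot(np.radians(-117.35)); s=np.array([.5757,-.0682,.071+.0185]); T=toolrot(B)
go(s-T.apply([-.0002,.001,-.0068]),T)
E
```

```text
t 12.68 pos [ 0.5769 -0.0663  0.0933] x [ 0.889 -0.458  0.001] z [ 0.001  0.    -1.   ] F [-0.19 -0.94 -1.31] w 0.0538 q [ 0.33  0.37 -0.36  1.72  0.15  1.07 -0.55]
turn [-0.0006 -0.0007  0.0014] deg 0.1 rows 1 | shift after turn (mm) [ 0.1  1.3 10.6] rows 1
```

Emit:
arm_command([
  [[0,0,0.001,0,0.0013,0.003,40],[0,0,0,0,0,0.002,40],[0,0,0,0,0,0,40]],
])

```text
time: 13.05
ee_pos: [0.5756, -0.0674, 0.0874]
eef_rot: [0.972, -0.236, -0.0, -0.0]
ft_force: [-0.1, -0.1, -1.9]
width: 0.0536
```

```bash
python3 - <<'E'
from h import *
where()
B=bonerot(np.radians(-117.35)); s=np.array([.5757,-.0682,.071+.0185]); T=toolrot(B)
go(s-T.apply([-.0002,.001,-.0068]),T)
E
```

```text
t 13.05 pos [ 0.5756 -0.0674  0.0874] x [ 0.888 -0.459 -0.001] z [-0.  0. -1.] F [-0.07 -0.08 -1.89] w 0.0536 q [ 0.33  0.38 -0.36  1.73  0.15  1.06 -0.55]
turn [-0.      0.0006  0.0004] deg 0.0 rows 1 | shift after turn (mm) [ 0.6 -0.3  4.7] rows 1
```

Emit:
arm_command([
  [[0,0,0,0.0006,-0.0003,0.0012,40],[0,0,0,0,0,0.0012,40],[0,0,0,0,0,0.001,40],[0,0,0,0,0,0.001,40],[0,0,0,0,0,0,40]],
])

```text
time: 13.68
ee_pos: [0.5765, -0.0674, 0.0834]
eef_rot: [0.972, -0.236, -0.0, -0.0]
ft_force: [-2.8, -0.0, 2.7]
width: 0.0537
```

```bash
python3 - <<'E'
from h import *
where()
B=bonerot(np.radians(-117.35)); s=np.array([.5757,-.0682,.071+.0185]); T=toolrot(B)
go(s-T.apply([-.0002,.001,-.0068]),T)
E
```

```text
t 13.68 pos [ 0.5765 -0.0674  0.0834] x [ 0.888 -0.459 -0.   ] z [-0.  0. -1.] F [-2.84 -0.03  2.66] w 0.0537 q [ 0.33  0.39 -0.36  1.73  0.15  1.05 -0.55]
turn [-0.0001  0.0002  0.0004] deg 0.0 rows 1 | shift after turn (mm) [-0.1  0.1  0.7] rows 1
```

Emit:
arm_command([
  [[0,0,0,0,0,0.0006,40],[0,0,0,0,0,0,40]],
])

```text
time: 13.92
ee_pos: [0.5765, -0.0674, 0.0833]
eef_rot: [0.972, -0.236, -0.0, 0.0]
ft_force: [-5.7, -0.1, 8.7]
width: 0.0537
```

```bash
python3 - <<'E'
from h import *
where(); snap('scene','scene8');crop(load('scene8'),315,205,80,60,10,'z8'); snap('wrist','wrist8')
E
```

```text
t 13.93 pos [ 0.5765 -0.0674  0.0833] x [ 0.888 -0.459 -0.   ] z [-0.  0. -1.] F [-5.69 -0.11  8.73] w 0.0537 q [ 0.33  0.39 -0.36  1.73  0.15  1.05 -0.55]
```

View pics/z8.png

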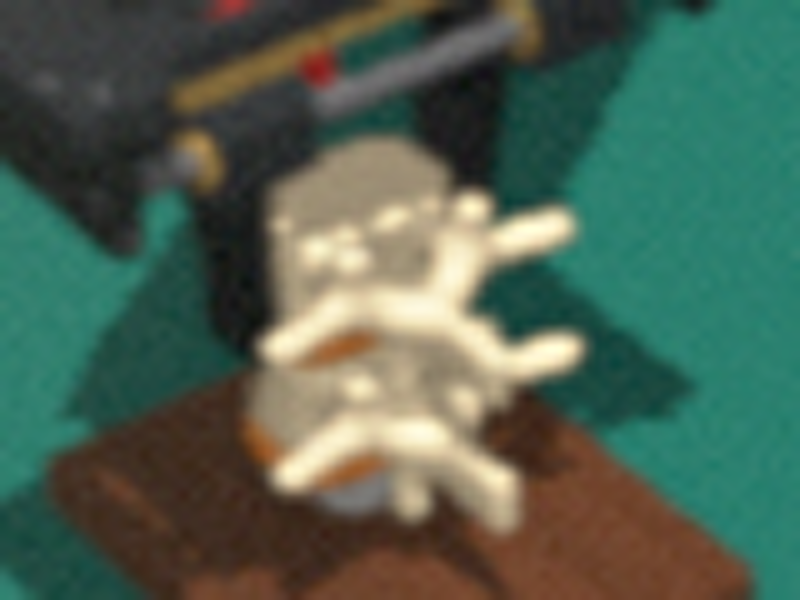

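View pics/wrist8.png

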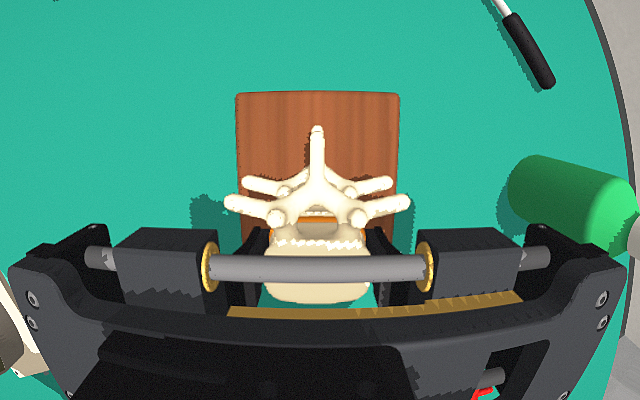

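Contact is at the expected height, within 0.6 mm. There's a slight side load, so I'll ease it off, release and check.

Emit:
arm_command([
  [[0,0,0,-0.0007,0.0003,-0.0005,40],[0,0,0,0,0,0,40]],
])

```text
time: 14.28
ee_pos: [0.5761, -0.0673, 0.0834]
eef_rot: [0.972, -0.236, 0.0, -0.0]
ft_force: [0.2, 0.2, 3.3]
width: 0.0537
```

```bash
python3 - <<'E'
from h import *
where()
E
```

```text
t 14.28 pos [ 0.5761 -0.0673  0.0834] x [ 0.888 -0.459  0.001] z [ 0.001  0.    -1.   ] F [0.24 0.22 3.32] w 0.0537 q [ 0.33  0.38 -0.36  1.73  0.15  1.05 -0.55]
```

Side load is gone. Release, rise, and back off for an aligned view (TCP about 87 mm in front and 0.295 high).

Emit:
arm_command([
  [[0,0,0,0,0,0,62],[0,0,0,0,0,0,68],[0,0,0,0,0,0,78],[0,0,0,0,0,0,80],[0,0,0,0,0,-0.02,80],[0,0,0,0,0,-0.05,80],[0,0,0,0,0.02,-0.05,80],[0,0,0,0,0.034,-0.05,80],[0,0,0,0,0.034,-0.046,80],[0,0,0,0,0,0,80],[0,0,0,0,0,0,80]],
])

```text
time: 15.65
ee_pos: [0.5352, -0.145, 0.2982]
eef_rot: [0.972, -0.236, -0.001, -0.0]
ft_force: [0.1, -0.1, 0.1]
width: 0.0698
```

```bash
python3 - <<'E'
from h import *
where(); c=snap('wrist','wrist9'); s=snap('scene','scene9');t=snap('top','top9')
u,v=proj(c,[.5758,-.0683,.11],1);print(u,v)
k,o=crop(c,int(u),int(v)+8,100,75,8,'z9');print(o)
a,_=crop(s,315,205,60,60,6,'x');b,_=crop(t,335,205,60,60,6,'x');cv2.imwrite('pics/z9b.png',np.hstack([a,b]))
E
```

```text
t 15.65 pos [ 0.5352 -0.145   0.2982] x [ 0.889 -0.459 -0.001] z [-0.001  0.001 -1.   ] F [ 0.12 -0.1   0.09] w 0.0698 q [ 0.47  0.17 -0.32  1.53  0.05  1.46 -0.34]
318.1739748504603 101.25762089647954
(268, 72)
```

View pics/z9.png

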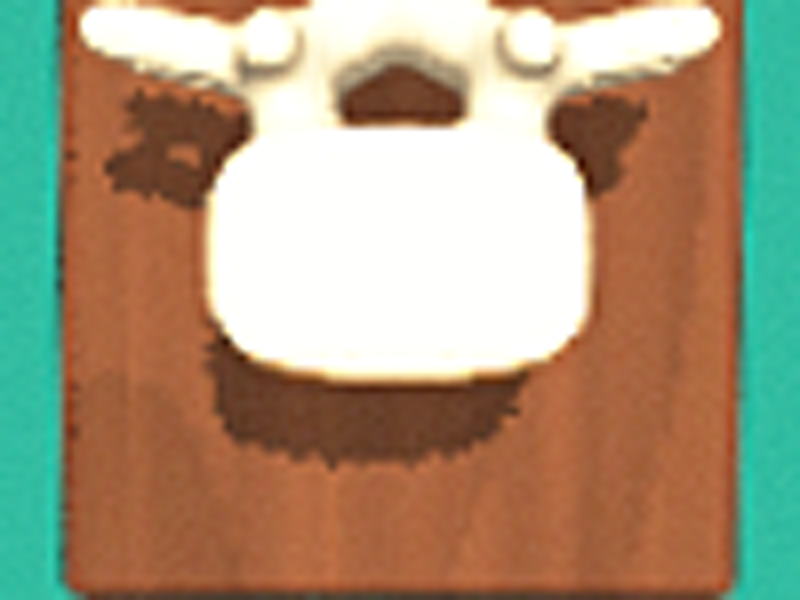

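View pics/z9b.png

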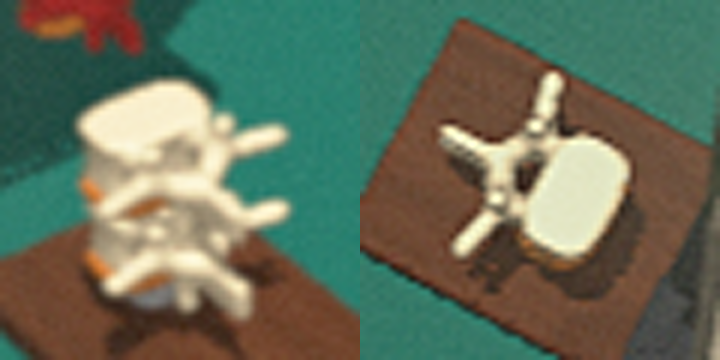

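```bash
python3 - <<'E'
from h import *
s=load('wrist9')
S={n:onz(s,*pc(p,(268,72)),z,1) for n,p,z in [('face',(399.5,254),.108),('pa',(268,40),.112),('pb',(529,40),.112)]}
for k,v in S.items(): print(k,v.round(4))
d=S['pb']-S['pa'];m=(S['pa']+S['pb'])/2;L=np.linalg.norm(d);d/=L;f=np.array([d[1],-d[0],0]);print(np.degrees(np.arctan2(d[1],d[0])),L,(m+.029*f).round(4))
E
```

```text
face [ 0.5741 -0.0699  0.108 ]
pa [ 0.5719 -0.0355  0.112 ]
pb [ 0.6032 -0.0517  0.112 ]
-27.30152705869918 0.03523493876605324 [ 0.5743 -0.0694  0.112 ]
```

Emit:
arm_command([
  [[0,0,0,-0.045,0,0,80],[0,0,0,-0.045,-0.03,0,80],[0,0,0,0,0,0,80],[0,0,0,0,0,0,80]],
])

```text
time: 16.3
ee_pos: [0.4691, -0.0774, 0.2985]
eef_rot: [0.972, -0.236, -0.0, 0.0]
ft_force: [-0.5, -0.2, 0.4]
width: 0.0698
```

```bash
python3 - <<'E'
from h import *
where(); c=snap('wrist','wrist10')
u,v=proj(c,[.5758,-.0683,.11],1);print(u,v)
k,o=crop(c,int(u),int(v)-5,100,75,8,'z10');print(o)
k,o=crop(load('scene9'),315,205,50,50,12,'z10b')
E
```

```text
t 16.3 pos [ 0.4691 -0.0774  0.2985] x [ 0.889 -0.458 -0.001] z [-0.001  0.    -1.   ] F [-0.48 -0.22  0.4 ] w 0.0698 q [ 0.44 -0.01 -0.37  1.71 -0.    1.44 -0.4 ]
398.0841111622707 129.66233393163
(348, 87)
```

View pics/z10.png

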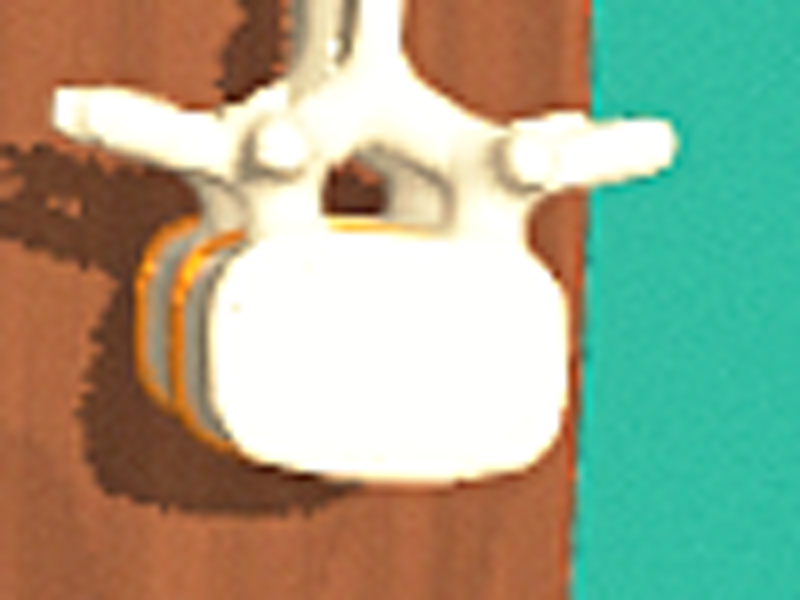

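View pics/z10b.png

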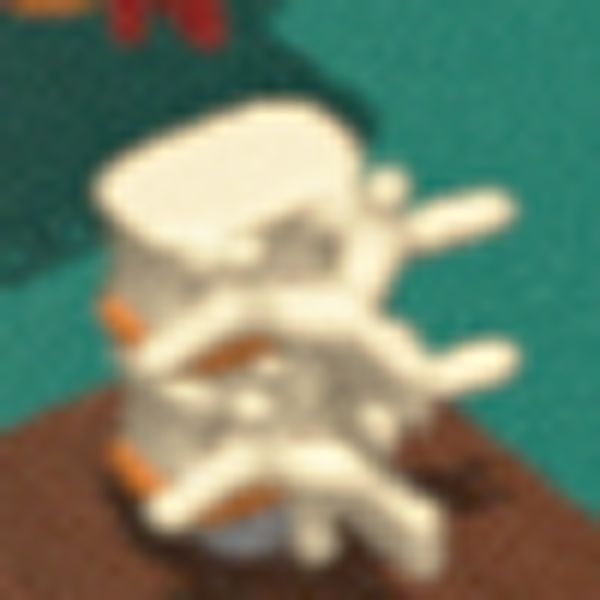

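```bash
python3 - <<'E'
from h import *
a=load('wrist9');b=load('wrist10')
for n,p,q in [('face',(399.5,254),(390,356)),('pa',(268,40),(280,147)),('pb',(529,40),(526,155))]:
    X,e=tri([ray(a,*pc(p,(268,72)),1),ray(b,*pc(q,(348,87)),1)]);print(n,X.round(4),np.round(e,2))
S={n:onz(b,*pc(p,(348,87)),z,1) for n,p,z in [('face',(390,356),.108),('pa',(280,147),.112),('pb',(526,155),.112)]}
for k,v in S.items(): print(k,v.round(4))
s=load('wrist3')
k1,_=crop(s,317,78,110,80,4,'x');k2,_=crop(a,317,78,110,80,4,'x');k3,_=crop(b,400,95,110,80,4,'x')
print(_);cv2.imwrite('pics/z11.png',np.vstack([np.hstack([k1[:,:400],k2[:,:400]]),np.hstack([k3[:,:400],k3[:,:400]])])[:600,:800])
E
```

```text
face [ 0.5743 -0.0697  0.1048] [0.09 0.09]
pa [ 0.5718 -0.0355  0.1108] [0.23 0.23]
pb [ 0.6034 -0.0515  0.1113] [0.17 0.17]
face [ 0.5737 -0.0692  0.108 ]
pa [ 0.5714 -0.0356  0.112 ]
pb [ 0.6034 -0.0513  0.112 ]
(345, 55)
```

View pics/z11.png

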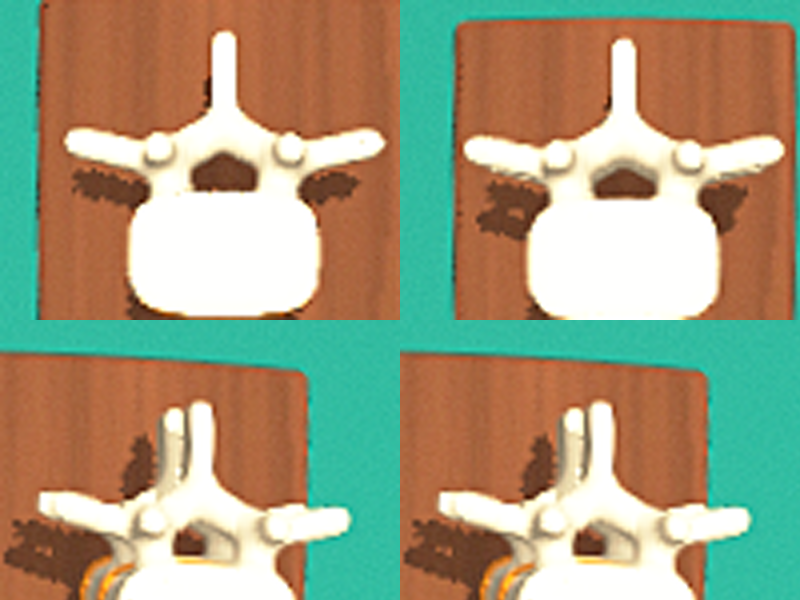

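The large bone is seated level: prongs at z 0.111 against 0.112 expected, yaw within 0.1°, square sideways, and about 1.7 mm forward. Next I'll look at the small bone. I'll also fit the arm's kinematics from the logged states, so I know which tilts are reachable.

```bash
cat > kin.py <<'E'
import numpy as np
from scipy.spatial.transform import Rotation as Ro
from scipy.optimize import least_squares
Rz=lambda a:Ro.from_euler('z',a); Ry=lambda a:Ro.from_euler('y',a)
def fk(q,p):
    h,L1,L2,L3,e1,e2,s=p[:7]
    A=Rz(-q[0])*Ry(q[1]); pos=np.array([0,0,h]); B=A*Rz(-q[2]); pos=pos+B.apply([e1,0,L1])
    C=B*Ry(q[3])*Rz(-q[4]); pos=pos+C.apply([e2,0,L2]); D=C*Ry(q[5])*Rz(np.pi-q[6]); pos=pos+D.apply([0,0,L3])+ (C*Ry(q[5])).apply([s,0,0])
    return pos,D
D=[([1.14039614,.33290211,-.06470583,1.46095331,.02163177,1.3498764,-.08850409],[.2477,-.5734,.2297],(.397,-.918,0)),
([.78,.15,-.22,1.69,.03,1.31,-.94],[.4199,-.3319,.2304],(.079,-.997,0)),
([.64,.06,-.33,1.79,.02,1.3,-1.19],[.4498,-.1983,.2305],(.077,-.997,.001)),
([.55,.19,-.42,1.58,.08,1.39,-.36],[.5355,-.1451,.262],(.888,-.459,0)),
([.79,.49,-.53,1.3,.24,1.42,1.95],[.5924,-.3153,.2304],(-.113,.994,0)),
([.86,.51,-.5,1.62,.3,1.13,1.96],[.5105,-.3272,.0677],(-.112,.994,-.002)),
([.85,.57,-.48,1.67,.33,1.04,1.94],[.5045,-.3265,.0133],(-.112,.994,.001)),
([.67,.34,-.22,1.56,.08,1.26,-.04],[.5148,-.3253,.1831],(.89,-.455,-.003)),
([.34,.32,-.36,1.68,.12,1.16,-.53],[.5769,-.0692,.1429],(.886,-.464,0)),
([.33,.39,-.36,1.73,.15,1.05,-.55],[.5765,-.0674,.0834],(.888,-.459,0)),
([.47,.17,-.32,1.53,.05,1.46,-.34],[.5352,-.145,.2982],(.889,-.459,0)),
([.44,-.01,-.37,1.71,0,1.44,-.40],[.4691,-.0774,.2985],(.889,-.458,0))]
def res(p):
    r=[]
    for q,x,ax in D:
        a,R=fk(q,p); r+=list((a-x)); r+=list(.3*(R.as_matrix()[:,0]-ax))
    return r
E
python3 - <<'E'
from kin import *
s=least_squares(res,[.35,.4,.4,.3,0,0,0]);print(s.x.round(4)); r=np.array(res(s.x)).reshape(-1,6);print((r*1000).round(0))
E
```

```text
[0.4238 0.5764 0.4979 0.5591 0.005  0.0739 0.0288]
[[ 43.  11.  -4.  -0.   0.  -0.]
 [ 12.  45.   2.  -1.  -0.  -2.]
 [-10.  48.   3.  -0.  -0.  -1.]
 [  5.  32.   5.  -1.  -1.  -0.]
 [ 36.   2.  -9.   3.   0.   1.]
 [  6.  -4.   1.  -1.  -0.  -1.]
 [ -2.  -2.  -3.  -2.  -0.   1.]
 [ 15.  26.  -3.  -0.  -1.  -2.]
 [ -1.  30.   2.   0.   1.   1.]
 [ -0.  30.   1.   1.   2.  -1.]
 [  3.  36.   1.  -2.  -3.  -3.]
 [-15.  45.   5.   1.   2.   1.]]
```

```bash
python3 - <<'E'
from h import *
f=-108
go([.468,.277-.0,.24],down(np.radians(f-90)))
go([.468-.087*np.cos(np.radians(f+180)),.277-.087*np.sin(np.radians(f+180)),.23],down(np.radians(f+90)))
go([.468-.087*np.cos(np.radians(f)),.277-.087*np.sin(np.radians(f)),.23],down(np.radians(f+270)))
E
```

```text
turn [ 1.8000e-03 -2.0000e-04  2.9787e+00] deg 170.7 rows 22 | shift after turn (mm) [110.9 337.2  58.5] rows 8
turn [ 1.000e-04  1.200e-03 -1.629e-01] deg 9.3 rows 2 | shift after turn (mm) [-110.9 -250.2   68.5] rows 6
turn [ 1.8000e-03 -2.0000e-04  2.9787e+00] deg 170.7 rows 22 | shift after turn (mm) [110.9 424.2  68.5] rows 9
```

```bash
cat >> kin.py <<'E'
def fk(q,p):
    A0=Rz(-q[0]); A=A0*Ry(q[1]); pos=np.array([0,0,p[0]])+A0.apply([p[4],p[5],0]); B=A*Rz(-q[2]); pos=pos+A.apply([p[6],p[7],0])+B.apply([p[8],0,p[1]])
    C0=B*Ry(q[3]); C=C0*Rz(-q[4]); pos=pos+C0.apply([p[9],p[10],0])+C.apply([0,p[11],p[2]]); E=C*Ry(q[5]); D=E*Rz(np.pi-q[6]); pos=pos+E.apply([p[12],0,p[3]])
    return pos,D
def fit():
    return least_squares(lambda p:np.r_[res(p),.003*(p-np.r_[.4,.5,.5,.4,np.zeros(9)])],[.35,.5,.5,.5]+[0]*9).x
E
python3 - <<'E'
from kin import *
p=fit();print(p.round(4)); r=np.array(res(p)).reshape(-1,6);print((r*1000).round(0)); np.save('kin.npy',p)
E
```

```text
[ 0.1772  0.449   0.4907  0.2612  0.0495 -0.012  -0.049  -0.012   0.0428
  0.0014 -0.0537  0.0326  0.0425]
[[ 1. -1.  2. -0.  0. -0.]
 [ 2.  2. -1. -1. -0. -2.]
 [ 0.  1. -2. -0. -0. -1.]
 [ 0. -0.  2. -1. -1. -0.]
 [-1. -1. -3.  3.  0.  1.]
 [ 3. -1.  3. -1. -0. -1.]
 [-2.  0.  0. -2. -0.  1.]
 [-3. -3. -1. -0. -1. -2.]
 [-2.  0.  0.  0.  1.  1.]
 [-0.  3. -1.  1.  2. -1.]
 [-2. -2. -1. -2. -3. -3.]
 [ 1.  1.  1.  1.  2.  1.]]
```

Emit:
arm_command([
  [[0,0,-0.163,0,0,0,80],[0,0,0,-0.0185,-0.0417,0.0,80],[0,0,0,-0.0185,-0.0417,0.01,80],[0,0,0,-0.0185,-0.0417,0.015,80],[0,0,0,-0.0185,-0.0417,0.015,80],[0,0,0,-0.0185,-0.0417,0.015,80],[0,0,0,-0.0185,-0.0417,0.013,80],[0,0,0,0,0,0,80],[0,0,0,0,0,0,80]],
])

```text
time: 17.48
ee_pos: [0.4414, 0.1939, 0.2307]
eef_rot: [0.988, -0.157, -0.001, -0.0]
ft_force: [0.7, 0.1, -0.6]
width: 0.0696
```

```bash
python3 - <<'E'
from h import *
where(); c=snap('wrist','wrist12')
u,v=proj(c,[.468,.277,.036],1);print(u,v)
k,o=crop(c,int(u),int(v),100,75,8,'z12');print(o)
E
```

```text
t 17.48 pos [0.4414 0.1939 0.2307] x [ 0.951 -0.31  -0.001] z [-0.001  0.    -1.   ] F [ 0.72  0.05 -0.64] w 0.0696 q [ 0.15  0.06 -0.68  1.79  0.04  1.3  -0.85]
317.1559927302092 101.08974225932235
(267, 64)
```

View pics/z12.png

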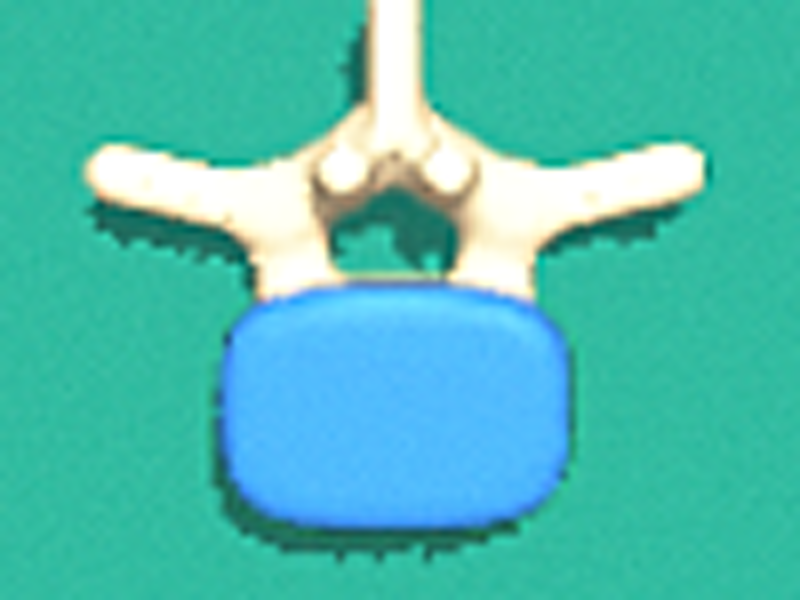

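View pics/wrist12.png

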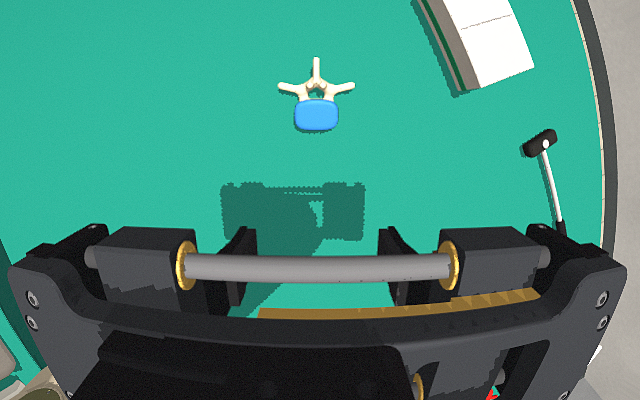

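```bash
python3 - <<'E'
from h import *
c=load('wrist12')
S={n:onz(c,*pc(p,(267,64)),z,1) for n,p,z in [('face',(397.5,406),.0358),('pa',(343,168),.040),('pb',(448,168),.040),('wa',(108,170),.017),('wb',(687,166),.017)]}
for k,v in S.items(): print(k,v.round(4))
d=S['pb']-S['pa'];L=np.linalg.norm(d);print(np.degrees(np.arctan2(d[1],d[0])),L)
d=S['wb']-S['wa'];L=np.linalg.norm(d);d/=L;h=np.arctan2(d[1],d[0]);print(np.degrees(h),L)
f=np.array([np.cos(h-np.pi/2),np.sin(h-np.pi/2),0]);m=(S['pa']+S['pb'])/2
print('from prongs',m+.034*f, 'face-m',(S['face']-m)@f, (S['face']-m)@d,'wing-face',(S['face']-(S['wa']+S['wb'])/2)@f,(S['face']-(S['wa']+S['wb'])/2)@d)
E
```

```text
face [0.4624 0.2632 0.0358]
pa [0.4657 0.297  0.04  ]
pb [0.4793 0.2926 0.04  ]
wa [0.4332 0.3104 0.017 ]
wb [0.514  0.2847 0.017 ]
-18.095419165741657 0.014353117089721356
-17.677417698292217 0.08479330712509123
from prongs [0.46214872 0.26241487 0.04      ] face-m 0.03321172425725977 4.215100483477894e-05 wing-face 0.036144208329548726 -0.00017316545614191444
```

```bash
cat >> kin.py <<'E'
lo=np.array([-2.6,-.5,-1.47,.16,-1.27,.06,-2.6])+.04; hi=np.array([2.6,2.12,1.34,2.42,4.41,2.06,2.6])-.04
try: P=np.load('kin.npy')
except Exception: P=None
def ik(pos,R,q0,w=.02):
    def f(q):
        a,D=fk(q,P); return np.r_[(a-pos)*10,(D.inv()*R).as_rotvec()*3,w*(q-q0)]
    s=least_squares(f,np.clip(q0,lo+1e-3,hi-1e-3),bounds=(lo,hi),max_nfev=60); a,D=fk(s.x,P)
    return s.x,np.linalg.norm(a-pos),np.linalg.norm((D.inv()*R).as_rotvec())
def toolR(tz,tx):
    tz=np.array(tz)/np.linalg.norm(tz);tx=np.array(tx)-np.dot(tx,tz)*tz;tx/=np.linalg.norm(tx)
    return Ro.from_matrix(np.c_[tx,np.cross(tz,tx),tz])
def hd(a): return np.array([np.cos(a),np.sin(a),0.])
DN=np.array([0,0,-1.])
E
cat > plan.py <<'E'
from kin import *
q0=np.array([.15,.06,-.68,1.79,.04,1.3,-.85])
def tryik(pos,R,q0s):
    best=None
    for q in q0s:
        r=ik(pos,R,q)
        if r[1]<.005 and r[2]<.02 and (best is None or np.abs(r[0]-q0).sum()<np.abs(best-q0).sum()): best=r[0]
    return best
seeds=[q0,np.array([.3,.4,-.3,1.6,.9,1.2,0]),np.array([.3,.4,-.3,1.6,-.9,1.2,0]),np.array([.3,.4,-.3,1.6,2.,1.2,1]),np.array([.3,.4,.5,1.6,3.,1.2,-1])]
d=np.radians
# A
f0=hd(d(-107.9)); c=np.array([.4632,.2656,.019])
for a in (20,25,30):
  for s in (1,-1):
    tz=np.cos(d(a))*DN+np.sin(d(a))*f0; R=toolR(tz,s*hd(d(-17.9))); q=tryik(c-tz*-.011+[0,0,.004],R,seeds)
    print('A',a,s,None if q is None else q.round(2))
F=hd(d(-117.35));
for de in (30,35,40):
  for s in (1,-1):
    tz=np.cos(d(de))*DN+np.sin(d(de))*F; R=toolR(tz,s*hd(d(-27.35))); q=tryik(np.array([.5757,-.0682,.125])+tz*.011,R,seeds)
    print('D',de,s,None if q is None else q.round(2))
for X in [(.5,.15)]:
  for g in range(0,360,30):
    for nm,sg in (('B',1),('C',-1)):
      for s in (1,-1):
        out=[]
        for an in (56,):
          G=hd(d(g)); tz=np.cos(d(an))*DN+sg*np.sin(d(an))*G; by=np.cross(G,DN); R=toolR(tz,s*by)
          q=tryik(np.array([X[0],X[1],.025])+tz*.008,R,seeds); print(nm,'g',g,'s',s,an,None if q is None else q.round(2))
E
python3 plan.py
```

```text
A 20 1 [-0.26  0.6  -0.56  1.71  0.48  1.27 -1.33]
A 20 -1 [ 0.01  0.77 -0.96  1.7   0.74  1.41  1.63]
A 25 1 [-0.31  0.64 -0.54  1.68  0.5   1.36 -1.35]
A 25 -1 [-0.04  0.8  -0.93  1.67  0.75  1.49  1.62]
A 30 1 [-0.35  0.68 -0.51  1.64  0.52  1.44 -1.36]
A 30 -1 [-0.09  0.83 -0.89  1.63  0.75  1.57  1.62]
D 30 1 [ 0.16  0.52 -0.4   1.58  0.58  1.48 -0.88]
D 30 -1 [ 0.13  0.51 -0.36  1.58  0.57  1.48  2.27]
D 35 1 [ 0.12  0.55 -0.38  1.56  0.63  1.55 -0.91]
D 35 -1 [ 0.08  0.54 -0.34  1.56  0.61  1.53  2.25]
D 40 1 [ 0.15  0.6  -0.47  1.54  0.73  1.64 -0.96]
D 40 -1 [ 0.3   0.65 -0.68  1.53  0.83  1.7   2.12]
B g 0 s 1 56 None
B g 0 s -1 56 None
C g 0 s 1 56 [ 0.02  0.93 -0.43  1.42 -0.01  1.76  1.14]
C g 0 s -1 56 [ 0.07  0.96 -0.53  1.42  0.04  1.77 -2.05]
B g 30 s 1 56 None
B g 30 s -1 56 None
C g 30 s 1 56 [ 0.08  1.06 -0.79  1.39  0.5   1.96  1.25]
C g 30 s -1 56 [-0.1   0.95 -0.48  1.4   0.33  1.88 -1.73]
B g 60 s 1 56 [ 1.13  0.93 -1.2   2.35 -1.23  0.1  -2.17]
B g 60 s -1 56 [ 1.16  1.01 -1.31  2.23  0.25  0.14 -0.51]
C g 60 s 1 56 [-0.07  0.98 -0.73  1.49  0.77  1.94  1.6 ]
[... 1341 characters left out ...]
6 [-0.28  0.8  -0.56  1.69  0.95  1.72 -1.22]
B g 270 s -1 56 [-0.2   0.84 -0.67  1.69  1.01  1.78  1.89]
C g 270 s 1 56 [ 1.03  1.12 -1.24  1.98  0.07  0.67  0.01]
C g 270 s -1 56 [ 0.37  0.58 -0.38  2.1  -1.07  0.92 -2.23]
B g 300 s 1 56 [-0.3   0.67 -0.63  1.94  1.24  1.52 -1.07]
B g 300 s -1 56 [-0.18  0.73 -0.76  1.94  1.31  1.6   2.05]
C g 300 s 1 56 [ 0.71  1.02 -0.99  1.74 -0.11  1.14  0.43]
C g 300 s -1 56 [ 0.21  0.72 -0.29  1.8  -0.69  1.26 -2.24]
B g 330 s 1 56 [-0.27  0.5  -0.67  2.22  1.55  1.25 -0.98]
B g 330 s -1 56 [-0.2   0.53 -0.75  2.22  1.58  1.29  2.16]
C g 330 s 1 56 [ 0.47  1.06 -0.91  1.52  0.04  1.53  0.64]
C g 330 s -1 56 [ 0.18  0.87 -0.45  1.56 -0.29  1.53 -2.22]
```

```bash
cat > plan2.py <<'E'
from kin import *
d=np.radians
def toolA(al): tz=np.cos(d(al))*DN+np.sin(d(al))*hd(d(-107.9)); return tz,toolR(tz,hd(d(-17.9)))
def toolB(an,g): G=hd(d(g));tz=np.cos(d(an))*DN+np.sin(d(an))*G; return tz,toolR(tz,-np.cross(G,DN))
def toolC(an,g): G=hd(d(g));tz=np.cos(d(an))*DN-np.sin(d(an))*G; return tz,toolR(tz,-np.cross(G,DN))
def toolD(de,F=-117.35): tz=np.cos(d(de))*DN+np.sin(d(de))*hd(d(F)); return tz,toolR(tz,-hd(d(F+90)))
if __name__=='__main__':
  q=np.array([.15,.06,-.68,1.79,.04,1.3,-.85])
  c=np.array([.4632,.2656,.019])
  for X in [(.46,.25),(.43,.29),(.5,.25)]:
   for g in (100,120,140):
    qq=q.copy();print('X',X,'g',g)
    def step(nm,pos,R):
        global qq
        r=ik(pos,R,qq); ok=r[1]<.005 and r[2]<.02; print(nm,r[0].round(2),'' if ok else 'FAIL %.3f %.2f'%r[1:]); qq=r[0]
    tz,R=toolA(25); step('A',c+tz*.003,R); step('Aup',c+tz*.003+[0,0,.12],R)
    # yaw then tilt
    p0=np.array([*X,.14]); tB,RB=toolB(56.4,g)
    y=d(g-72.1)
    R1=Ro.from_euler('z',y)*R; step('yaw',p0,R1)
    rv=(R1.inv()*RB).as_rotvec(); print('turn',rv.round(3))
    for k in (.25,.5,.75,1): step('t%.2f'%k,p0,R1*Ro.from_rotvec(rv*k))
    step('B',np.array([*X,.017])+tB*.003,RB)
    step('Bback',np.array([*X,.03])-tB*.1,RB)
    tC,RC=toolC(55,g); rv=(RB.inv()*RC).as_rotvec(); print('turnBC',rv.round(3))
    for k in (.2,.4,.6,.8,1): step('bc%.2f'%k,np.array([*X,.24])-.05*tC*k,RB*Ro.from_rotvec(rv*k))
    step('Capp',np.array([*X,.025])-tC*.09,RC); step('C',np.array([*X,.017])+tC*.002,RC); step('Cup',np.array([*X,.16])+tC*.002,RC)
    tE,RE=toolD(35,g); step('lvl',np.array([*X,.2]),RE)
    for k in range(1,5):
        yy=(360-117.35-g)*k/4; tE,RE=toolD(35,g+yy); step('D%d'%k,np.array([*X,.2])*(1-k/4)+np.array([.5757,-.0682,.19])*k/4,RE)
    step('D',np.array([.5757,-.0682,.125])+tE*.002,RE); step('Dback',np.array([.5757,-.0682,.125])-tE*.12,RE)
E
python3 plan2.py | grep -v '^turn' 
```

```text
X (0.46, 0.25) g 100
A [-0.35  0.63 -0.48  1.67  0.47  1.35 -1.33] 
Aup [-0.32  0.47 -0.51  1.6   0.4   1.54 -1.24] 
yaw [-0.29  0.37 -0.58  1.72  0.54  1.43 -0.86] 
t0.25 [-0.09  0.26 -0.62  1.79  0.24  1.19 -0.61] 
t0.50 [ 0.15  0.22 -0.66  1.88 -0.15  1.01 -0.24] 
t0.75 [ 0.4   0.28 -0.75  1.97 -0.54  0.94  0.18] 
t1.00 [ 0.6   0.47 -0.86  2.04 -0.82  0.95  0.52] 
B [ 0.53  0.74 -0.78  2.06 -0.77  0.74  0.7 ] 
Bback [ 0.66  0.58 -0.75  2.02 -0.73  0.99  0.64] 
bc0.20 [ 0.47  0.15 -0.84  1.83 -0.52  1.15  0.02] 
bc0.40 [ 0.25  0.15 -0.83  1.7  -0.08  1.26 -0.37] 
bc0.60 [-0.02  0.25 -0.8   1.59  0.32  1.49 -0.68] 
bc0.80 [-0.27  0.38 -0.74  1.51  0.63  1.78 -0.86] 
bc1.00 [-0.57  0.48 -0.5   1.48  0.82  2.02 -0.89] 
Capp [-0.64  0.76 -0.48  1.53  0.82  1.82 -1.16] 
C [-0.57  0.78 -0.45  1.67  0.87  1.67 -1.2 ] 
Cup [-0.53  0.55 -0.48  1.64  0.82  1.83 -1.01] 
lvl [ 0.05  0.14 -0.36  1.93 -0.64  1.09  0.17] 
D1 [ 0.1   0.37 -0.35  1.67 -0.39  1.47  0.65] 
D2 [ 0.1   0.51 -0.37  1.48 -0.06  1.75  1.15] 
D3 [ 0.1   0.55 -0.4   1.41  0.31  1.83  1.72] 
D4 [ 0.15  0.48 -0.43  1.49  0.63
[... 9112 characters left out ...]
  0.37] 
bc0.40 [ 0.21  0.33 -0.85  1.55  0.04  1.42  0.25] 
bc0.60 [ 0.07  0.21 -0.85  1.62  0.35  1.38  0.04] 
bc0.80 [-0.1   0.18 -0.87  1.7   0.72  1.43 -0.23] 
bc1.00 [-0.3   0.25 -0.85  1.79  1.09  1.61 -0.5 ] 
Capp [-0.48  0.58 -0.76  1.93  1.24  1.56 -0.94] 
C [-0.43  0.67 -0.67  1.95  1.37  1.45 -0.98] 
Cup [-0.33  0.39 -0.75  1.9   1.2   1.49 -0.68] 
lvl [ 0.57  0.93 -1.43  1.53  0.31  1.49  0.04] 
D1 [ 0.54  1.01 -1.43  1.43  0.45  1.81  0.43] 
D2 [ 0.54  1.01 -1.38  1.38  0.63  2.02  0.92] 
D3 [ 0.52  0.85 -1.19  1.4   0.77  2.02  1.55] 
D4 [ 0.63  0.79 -1.22  1.48  1.03  1.94  2.06] 
D [ 0.61  0.86 -1.18  1.54  1.06  1.86  1.99] 
Dback [ 0.47  0.81 -1.18  1.33  1.01  2.02  2.06]
```

```bash
python3 - <<'E'
from h import *
from plan2 import *
c=np.array([.4632,.2656,.019]); tz,R=toolA(25)
go(c+tz*.003-tz*.11,R)
E
```

```text
turn [-0.4363  0.0016 -0.0032] deg 25.0 rows 4 | shift after turn (mm) [  -1.5 -157.8   53.3] rows 4
```

Emit:
arm_command([
  [[-0.146,0,0,0,0,0,80],[-0.146,0,0,0,0,0,80],[-0.1443,0.0016,-0.003,0,0,0,80],[0,0,0,0,-0.04,0.005,80],[0,0,0,-0.0005,-0.04,0.01,80],[0,0,0,-0.0005,-0.04,0.015,80],[0,0,0,-0.0005,-0.038,0.023,80],[0,0,0,0,0,0,80],[0,0,0,0,0,0,80]],
])

```text
time: 18.65
ee_pos: [0.4772, 0.3091, 0.1171]
eef_rot: [0.964, -0.152, -0.033, 0.214]
ft_force: [0.8, -0.1, 0.2]
width: 0.0692
```

```bash
python3 - <<'E'
from h import *
from plan2 import *
where(); cc=snap('wrist','wrist13')
c=np.array([.4632,.2656,.019]); tz,R=toolA(25)
go(c+tz*.003,R); print(proj(cc,c,1))
a=load('wrist12')
crop(cc,317,200,130,97,6,'z13')
E
```

```text
t 18.65 pos [0.4772 0.3091 0.1171] x [ 0.952 -0.307  0.001] z [-0.129 -0.402 -0.906] F [ 0.82 -0.05  0.22] w 0.0692 q [-0.31  0.67 -0.68  1.41  0.53  1.64 -1.37]
turn [-0.001  -0.0014 -0.0007] deg 0.1 rows 1 | shift after turn (mm) [-0.000e+00 -1.000e-01  1.117e+02] rows 3
(np.float64(317.51007759187877), np.float64(197.77943262427036))
```

View pics/wrist13.png

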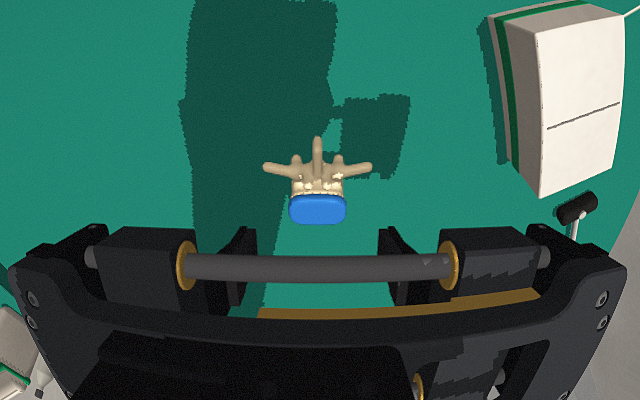

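View pics/z13.png

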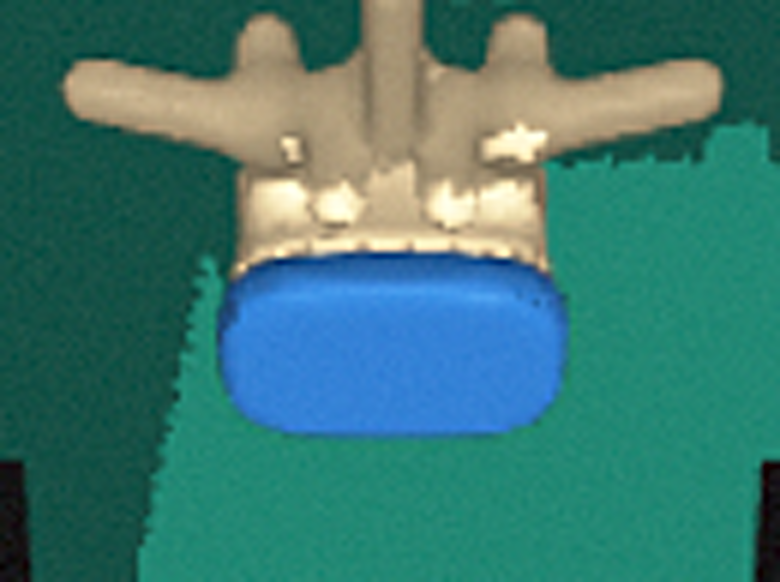

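```bash
python3 - <<'E'
from h import *
a=load('wrist12');b=load('wrist13')
for n,p,q in [('pa',(343,168),(337,205)),('pb',(448,168),(452,204)),('face',(397.5,410),(393,359)),('wa',(105,172),(85,88)),('wb',(690,166),(705,86))]:
    X,e=tri([ray(a,*pc(p,(267,64)),1),ray(b,*pc(q,(252,152),6),1)]);print(n,X.round(4),np.round(e,2))
E
```

```text
pa [0.4656 0.297  0.0411] [0.09 0.09]
pb [0.4793 0.2925 0.0409] [0.01 0.01]
face [0.4621 0.2627 0.0332] [0.2 0.2]
wa [0.4329 0.3101 0.018 ] [0.13 0.13]
wb [0.5139 0.2845 0.0185] [0.3 0.3]
```

Heights from the two views agree: prong tips 41 mm, disc face about 34–36 mm. Descend and grip.

Emit:
arm_command([
  [[0,0,0,0,0,0.04,80],[0,0,0,0,0,0.04,80],[0,0,0,0,0,0.02,80],[0,0,0,0,0,0.0115,80],[0,0,0,0,0,0,80],[0,0,0,0,0,0,60]],
])

```text
time: 19.45
ee_pos: [0.4624, 0.2663, 0.0163]
eef_rot: [0.965, -0.151, -0.033, 0.213]
ft_force: [0.4, -0.2, 0.6]
width: 0.0652
```

```bash
python3 - <<'E'
from h import *
from plan2 import *
where(); c=np.array([.4632,.2656,.019]); tz,R=toolA(25)
go(c+tz*.003,R)
E
```

```text
t 19.45 pos [0.4624 0.2663 0.0163] x [ 0.952 -0.305  0.001] z [-0.128 -0.401 -0.907] F [ 0.4  -0.23  0.64] w 0.0652 q [-0.26  0.72 -0.66  1.58  0.57  1.44 -1.41]
turn [-0.0018 -0.0017  0.0016] deg 0.2 rows 1 | shift after turn (mm) [0.9 1.5 0.7] rows 1
```

Correct by that residual and grip at 25 N.

Emit:
arm_command([
  [[0,0,0,0.0009,0.0014,0.0003,62],[0,0,0,0,0,0,50],[0,0,0,0,0,0,40],[0,0,0,0,0,0,40],[0,0,0,0,0,0,40]],
], newtons=25)

```text
time: 20.08
ee_pos: [0.4625, 0.2638, 0.0158]
eef_rot: [0.965, -0.151, -0.033, 0.214]
ft_force: [0.9, 0.5, 2.9]
width: 0.0477
```

```bash
python3 - <<'E'
from h import *
from plan2 import *
where(); st=read_state(); c=np.array([.4632,.2656,.019]); print('center in tool',(Ro.from_quat(st['eef_rot']).inv().apply(c-st['ee_pos'])*1000).round(1))
E
```

```text
t 20.07 pos [0.4625 0.2638 0.0158] x [ 0.952 -0.306  0.   ] z [-0.129 -0.402 -0.907] F [0.94 0.46 2.87] w 0.0477 q [-0.26  0.71 -0.66  1.59  0.57  1.44 -1.4 ]
center in tool [ 0.1 -0.4 -3.7]
```

```bash
python3 - <<'E'
from h import *
from plan2 import *
st=read_state()
go(st['ee_pos']+[0,0,.13])
tB,RB=toolB(56.4,110)
go([.46,.25,.15],RB)
R0=Ro.from_quat(st['eef_rot']); rv=(R0.inv()*RB).as_rotvec()
for k in (.33,.66,1):
    R=R0*Ro.from_rotvec(rv*k); print(R.apply([0,0,1]).round(2))
    # pos after turn with TCP fixed at lift
print('shift from lifted', (RB.inv().apply(np.array([.46,.25,.15])-(st['ee_pos']+[0,0,.13]))*1000).round(1))
E
```

```text
turn [0. 0. 0.] deg 0.0 rows 0 | shift after turn (mm) [   0.    54.9 -117.8] rows 3
turn [ 1.3648 -0.1945 -0.6897] deg 88.3 rows 12 | shift after turn (mm) [  -7.1 -105.   -84.4] rows 3
[-0.1   0.04 -0.99]
[-0.16  0.47 -0.87]
[-0.28  0.78 -0.55]
shift from lifted [ -7.1   3.2 -12.4]
```

Emit:
arm_command([
  [[0,0,0,0,0.0085,-0.018,40],[0,0,0,0,0.0155,-0.0333,40],[0,0,0,0,0.0155,-0.0333,40],[0,0,0,0,0.0155,-0.0333,40],[0.1365,-0.0195,-0.069,0,0,0,40],[0.1365,-0.0195,-0.069,0,0,0,40],[0.1365,-0.0195,-0.069,0,0,0,40],[0.1365,-0.0195,-0.069,0,0,0,40],[0.1365,-0.0195,-0.069,0,0,0,40],[0.1365,-0.0195,-0.069,0,0,0,40],[0.1365,-0.0195,-0.069,0,0,0,40],[0.1365,-0.0195,-0.069,0,0,0,40],[0.1365,-0.0195,-0.069,0,0,0,40],[0.1365,-0.0195,-0.069,0,0,0,40],[0,0,0,0,0,0,40],[0,0,0,0,0,0,40]],
])

```text
time: 22.08
ee_pos: [0.4621, 0.2644, 0.1467]
eef_rot: [0.868, 0.153, -0.082, -0.464]
ft_force: [-0.5, 0.2, -0.5]
width: 0.0478
```

```bash
python3 - <<'E'
from h import *
from plan2 import *
where(); tB,RB=toolB(56.4,110)
off=np.array([0,-.0004,-.0037])
go(np.array([.46,.25,.017])-RB.apply(off)+[0,0,.02],RB)
s=snap('scene','scene14'); w=snap('wrist','wrist14'); u,v=proj(s,read_state()['ee_pos']); crop(s,int(u),int(v),80,60,8,'z14')
E
```

```text
t 22.07 pos [0.4621 0.2644 0.1467] x [ 0.939  0.343 -0.   ] z [-0.285  0.781 -0.556] F [-0.47  0.16 -0.46] w 0.0478 q [ 0.79  0.77 -1.12  1.81 -0.33  1.1   0.29]
turn [0.0026 0.001  0.0002] deg 0.2 rows 1 | shift after turn (mm) [-6.9 98.9 53.7] rows 3
```

View pics/z14.png

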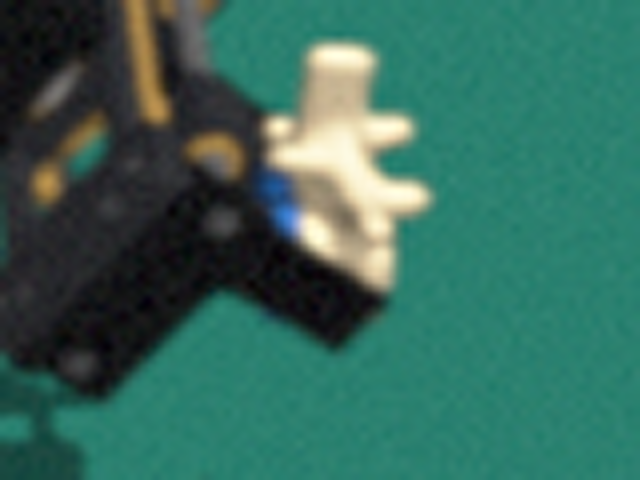

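View pics/wrist14.png

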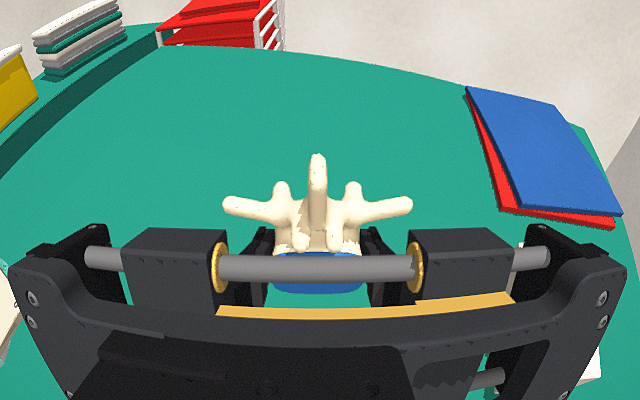

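```bash
python3 - <<'E'
from h import *
s=load('scene14'); st=read_state(); R=Ro.from_quat(st['eef_rot']); p=st['ee_pos']
u,v=proj(s,p); off=(int(u)-40,int(v)-30)
o=-s['R'].T@s['t']; print('cam in tool',R.inv().apply(o-p).round(2))
for X in (.024,.03,.036,-.03):
  for nm,q in [('tip low',(335,350)),('tip up',(388,300))]:
    oo,d=ray(s,*pc(q,off)); a=R.inv().apply(oo-p); b=R.inv().apply(d); k=(X-a[0])/b[0]; T=a+b*k; print(X,nm,(T*1000).round(1),'world z',(R.apply(T)+p)[2].round(4))
print('bone front z',p[2]+R.apply([0,-.0004,-.0037])[2]-.017)
E
```

```text
cam in tool [ 0.94 -0.42 -0.52]
0.024 tip low [24.  14.3 12.6] world z 0.128
0.024 tip up [24.  -7.7 12.5] world z 0.1464
0.03 tip low [30.  11.5  9.1] world z 0.1323
0.03 tip up [ 30.  -10.4   9. ] world z 0.1506
0.036 tip low [36.   8.6  5.6] world z 0.1366
0.036 tip up [ 36.  -13.1   5.5] world z 0.1547
-0.03 tip low [-30.   39.6  43.9] world z 0.0895
-0.03 tip up [-30.   16.3  43.8] world z 0.1089
bone front z 0.13228621827836728
```

The tail points up and the fingertips clear the bone's front plane by about 1 mm. Lowering.

Emit:
arm_command([
  [[0.0026,0.001,0,-0.0023,0.033,0.0179,40],[0,0,0,-0.0023,0.033,0.0179,40],[0,0,0,-0.0023,0.0329,0.0179,40],[0,0,0,0,0,0,40],[0,0,0,0,0,0,40]],
])

```text
time: 22.8
ee_pos: [0.4597, 0.2529, 0.0356]
eef_rot: [0.867, 0.154, -0.081, -0.466]
ft_force: [-0.8, -0.3, -0.6]
width: 0.0479
```

```bash
python3 - <<'E'
from h import *
from plan2 import *
where(); tB,RB=toolB(56.4,110)
off=np.array([0,-.0004,-.0037])
go(np.array([.46,.25,.017])-RB.apply(off)+[0,0,.004],RB)
E
```

```text
t 22.8 pos [0.4597 0.2529 0.0356] x [0.94  0.342 0.002] z [-0.285  0.784 -0.552] F [-0.82 -0.31 -0.57] w 0.0479 q [ 0.74  0.94 -1.    1.83 -0.24  0.98  0.4 ]
turn [-0.0017 -0.0006  0.0018] deg 0.1 rows 1 | shift after turn (mm) [-0.7 14.1  9.5] rows 1
```

Emit:
arm_command([
  [[-0.0017,0,0.0018,0,0.007,0.0047,40],[0,0,0,0,0.0071,0.0047,40],[0,0,0,0,0,0,40],[0,0,0,0,0.0013,0.0009,40],[0,0,0,0,0.0008,0.0006,40],[0,0,0,0,0,0,40]],
])

```text
time: 23.55
ee_pos: [0.4591, 0.2525, 0.0146]
eef_rot: [0.868, 0.152, -0.083, -0.466]
ft_force: [0.3, -1.7, 4.5]
width: 0.0479
```

```bash
python3 - <<'E'
from h import *
from plan2 import *
where(); tB,RB=toolB(56.4,110)
off=np.array([0,-.0004,-.0037])
go(np.array([.46,.25,.017])-RB.apply(off),RB)
E
```

```text
t 23.55 pos [0.4591 0.2525 0.0146] x [ 0.94   0.341 -0.001] z [-0.285  0.784 -0.552] F [ 0.35 -1.71  4.45] w 0.0479 q [ 0.73  0.97 -0.98  1.83 -0.23  0.96  0.41]
turn [-0.0019 -0.0003 -0.0018] deg 0.2 rows 1 | shift after turn (mm) [-0.  -0.1  0.2] rows 1
```

Contact is at the expected height, so release and back out.

Emit:
arm_command([
  [[0,0,0,0,0,0,58],[0,0,0,0,0,0,66],[0,0,0,0,0,0,76],[0,0,0,0,0,0,80],[0,0,0,0,0,-0.02,80],[0,0,0,0,0,-0.04,80],[0,0,0,0,0,-0.05,80],[0,0,0,0,0,0,80]],
])

```text
time: 24.55
ee_pos: [0.4935, 0.163, 0.0757]
eef_rot: [0.869, 0.15, -0.08, -0.465]
ft_force: [-0.1, 0.8, -0.1]
width: 0.0697
```

```bash
python3 - <<'E'
from h import *
where(); s=snap('scene','scene15'); w=snap('wrist','wrist15'); u,v=proj(s,[.46,.25,.04]); a,_=crop(s,int(u),int(v),60,60,7,'x'); 
u,v=proj(w,[.46,.25,.04],1); print(u,v);b,_=crop(w,int(u),int(v),60*2,60*2,3.5,'x'); cv2.imwrite('pics/z15.png',np.hstack([a[:400],b[:400]])[:, :800])
E
```

```text
t 24.55 pos [0.4935 0.163  0.0757] x [0.942 0.335 0.001] z [-0.279  0.784 -0.555] F [-0.13  0.77 -0.1 ] w 0.0697 q [ 0.84  0.9  -0.99  1.72 -0.23  1.18  0.42]
316.80829920861714 176.98495489106787
```

View pics/z15.png

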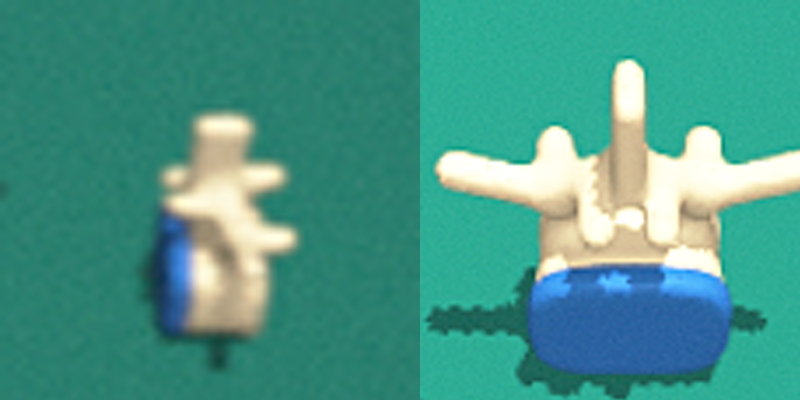

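```bash
python3 - <<'E'
from h import *
from plan2 import *
st=read_state(); tC,RC=toolC(55,110); g=hd(d(110))
V=toolR(DN,-np.cross(g,DN)); go(st['ee_pos']+[0,0,.11]); go([.46-.087*g[0],.25-.087*g[1],.26],V); print(RC.as_matrix().round(2))
print((V.inv().apply(np.array([.46-.087*g[0],.25-.087*g[1],.26])-(st['ee_pos']+[0,0,.11]))*1000).round(1))
E
```

```text
turn [0. 0. 0.] deg 0.0 rows 0 | shift after turn (mm) [ -0.2 -91.7 -60.8] rows 3
turn [-9.853e-01  5.000e-04 -2.500e-03] deg 56.5 rows 8 | shift after turn (mm) [ 1.000e-01 -2.300e+00 -1.853e+02] rows 4
[[ 0.94  0.2   0.28]
 [ 0.34 -0.54 -0.77]
 [-0.    0.82 -0.57]]
[  0.1  -2.3 -75.3]
```

Emit:
arm_command([
  [[0,0,0,0,-0.0306,-0.0203,80],[0,0,0,0,-0.0306,-0.0203,80],[0,0,0,0,-0.0306,-0.0203,80],[-0.165,0,0,0,0,0,80],[-0.165,0,0,0,0,0,80],[-0.165,0,0,0,0,0,80],[-0.165,0,0,0,0,0,80],[-0.165,0,0,0,0,0,80],[-0.16,0,-0.0025,0,0,-0.01,80],[0,0,0,0,-0.0023,-0.065,80],[0,0,0,0,0,0,80],[0,0,0,0,0,0,80]],
])

```text
time: 26.15
ee_pos: [0.4897, 0.167, 0.2561]
eef_rot: [0.985, 0.175, -0.002, -0.0]
ft_force: [0.2, -0.7, -0.6]
width: 0.0698
```

```bash
python3 - <<'E'
from h import *
where(); w=snap('wrist','wrist16')
u,v=proj(w,[.46,.25,.02],1); print(u,v);b,o=crop(w,int(u),int(v),100,75,8,'z16');print(o)
E
```

```text
t 26.15 pos [0.4897 0.167  0.2561] x [ 0.939  0.344 -0.003] z [-0.003 -0.    -1.   ] F [ 0.15 -0.65 -0.61] w 0.0698 q [ 0.51  0.2  -1.03  1.66  0.18  1.38 -0.2 ]
318.68831554004885 102.48934037760786
(268, 65)
```

View pics/z16.png

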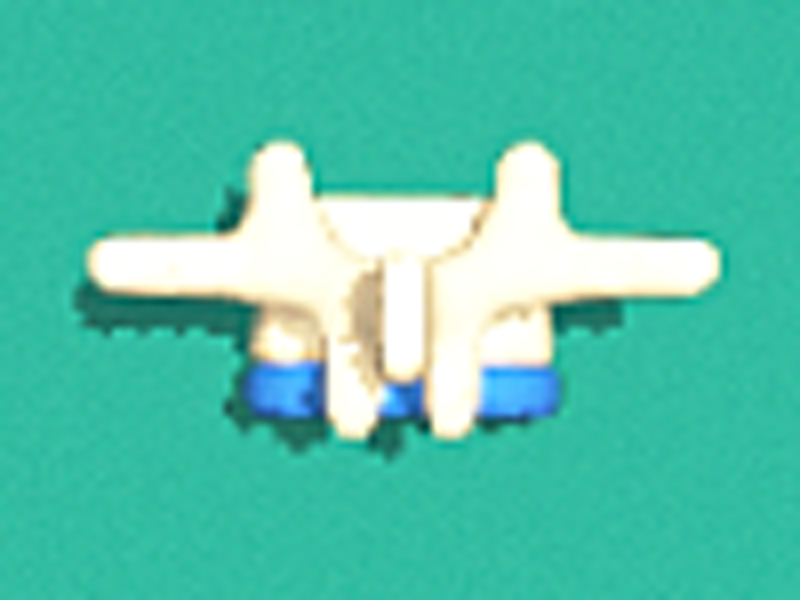

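```bash
python3 - <<'E'
from h import *
from plan2 import *
w=load('wrist16'); g=hd(d(110)); by=np.cross(g,DN); o=(268,65)
ca=onz(w,*pc((401.5,200),o),.03,1);cb=onz(w,*pc((401.5,417),o),.03,1); print(ca,cb,np.linalg.norm(ca-cb),(ca+cb)/2)
W=[onz(w,*pc(p,o),.0475,1) for p in [(115,265),(697,265)]];dd=W[1]-W[0];h=np.degrees(np.arctan2(dd[1],dd[0]));print('tool x heading',h,'g',h+90,np.linalg.norm(dd))
m=(W[0]+W[1])/2;print('center from wings (z=+6):',m-.006*g)
pu=[onz(w,*pc(p,o),.046,1) for p in [(280,150),(528,150)]];print('upper prong tips g-coord rel', [((x-(ca+cb)/2)@g).round(4) for x in pu])
pl=[onz(w,*pc(p,o),.051,1) for p in [(350,430),(448,430)]];print('lower prong', [((x-(ca+cb)/2)@g).round(4) for x in pl])
E
```

```text
[0.45357196 0.26413849 0.03      ] [0.46505558 0.23281727 0.03      ] 0.033360041410677464 [0.45931377 0.24847788 0.03      ]
tool x heading 20.174640414624733 g 110.17464041462473 0.08419094523580437
center from wings (z=+6): [0.45986043 0.24883417 0.0475    ]
upper prong tips g-coord rel [np.float64(0.0228), np.float64(0.0229)]
lower prong [np.float64(-0.0185), np.float64(-0.0185)]
```

```bash
python3 - <<'E'
from h import *
from plan2 import *
c=np.array([.4596,.249,.017]); tC,RC=toolC(55,110.15); st=read_state()
go(c-.108*tC,RC); a=c-.108*tC+[0,0,.14]; print('first',(RC.inv().apply(a-st['ee_pos'])*1000).round(1),'then',(RC.inv().apply([0,0,-.14])*1000).round(1))
E
```

```text
turn [-0.9608  0.004   0.001 ] deg 55.1 rows 7 | shift after turn (mm) [ 2.000e-01 -2.459e+02 -4.300e+01] rows 5
first [   0.2 -131.2 -123.3] then [   0.  -114.7   80.3]
```

Emit:
arm_command([
  [[-0.16,0.0007,0,0,0,0,80],[-0.16,0.0007,0,0,0,0,80],[-0.16,0.0007,0,0,0,0,80],[-0.16,0.0007,0,0,0,0,80],[-0.16,0.0007,0,0,0,0,80],[-0.16,0.0007,0,0,0,0,80],[0,0,0,0,-0.0328,-0.0308,80],[0,0,0,0,-0.0328,-0.0308,80],[0,0,0,0,-0.0328,-0.0308,80],[0,0,0,0,-0.0328,-0.0308,80],[0,0,0,0,0,0,80],[0,0,0,0,0,0,80]],
])

```text
time: 27.7
ee_pos: [0.4298, 0.3315, 0.2194]
eef_rot: [0.873, 0.155, 0.081, 0.455]
ft_force: [0.1, -0.9, 0.9]
width: 0.0696
```

```bash
python3 - <<'E'
from h import *
from plan2 import *
where();c=np.array([.4596,.249,.017]); tC,RC=toolC(55,110.15); st=read_state()
go(c-.108*tC,RC)
E
```

```text
t 27.7 pos [0.4298 0.3315 0.2194] x [0.939 0.345 0.   ] z [ 0.283 -0.769 -0.573] F [ 0.14 -0.93  0.87] w 0.0696 q [-0.64  0.69 -0.72  1.43  0.93  2.05 -1.04]
turn [ 0.0012 -0.0009  0.0002] deg 0.1 rows 1 | shift after turn (mm) [  -0.5 -115.5   80. ] rows 3
```

Emit:
arm_command([
  [[0,0,0,0,-0.0385,0.0267,80],[0,0,0,0,-0.0385,0.0267,80],[0,0,0,-0.0005,-0.0385,0.0266,80],[0,0,0,0,0,0,80],[0,0,0,0,0,0,80]],
])

```text
time: 28.32
ee_pos: [0.4301, 0.3325, 0.0817]
eef_rot: [0.874, 0.154, 0.082, 0.454]
ft_force: [-0.3, 0.1, 0.3]
width: 0.0695
```

```bash
python3 - <<'E'
from h import *
from plan2 import *
where();c=np.array([.4596,.249,.017]); tC,RC=toolC(55,110.15); st=read_state()
go(c+.002*tC,RC);snap('wrist','wrist17');s=snap('scene','scene17');u,v=proj(s,c);crop(s,int(u),int(v)-10,100,75,8,'z17')
E
```

```text
t 28.32 pos [0.4301 0.3325 0.0817] x [0.939 0.344 0.003] z [ 0.283 -0.768 -0.574] F [-0.28  0.14  0.29] w 0.0695 q [-0.66  0.86 -0.67  1.49  0.96  1.9  -1.19]
turn [-0.001  -0.001  -0.0032] deg 0.2 rows 1 | shift after turn (mm) [ -1.1  -2.2 111.7] rows 3
```

View pics/wrist17.png

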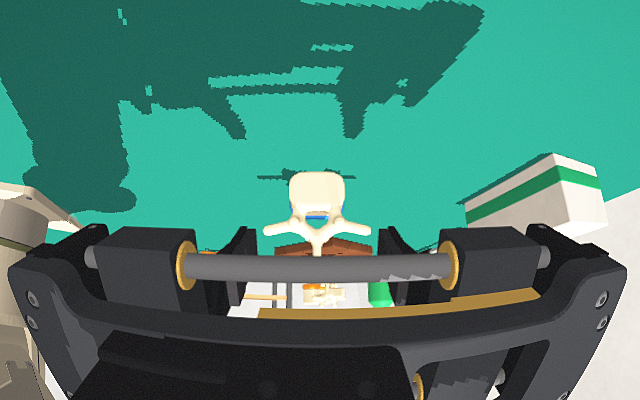

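View pics/z17.png

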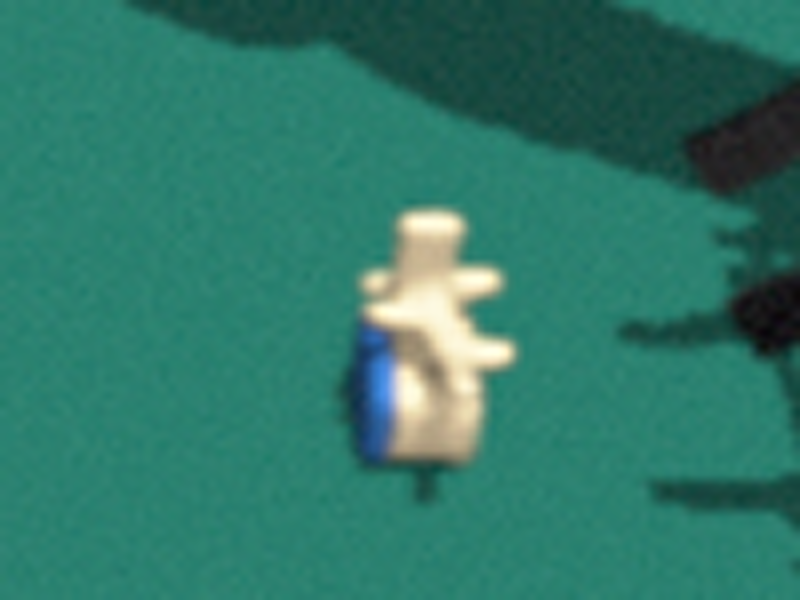

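Emit:
arm_command([
  [[-0.001,-0.001,-0.003,-0.001,-0.0022,0.03,80],[0,0,0,0,0,0.04,80],[0,0,0,0,0,0.025,80],[0,0,0,0,0,0.015,80],[0,0,0,0,0,0,80],[0,0,0,0,0,0,62]],
])

```text
time: 29.18
ee_pos: [0.4589, 0.2504, 0.0158]
eef_rot: [0.873, 0.156, 0.081, 0.454]
ft_force: [0.1, -0.7, -0.6]
width: 0.0652
```

```bash
python3 - <<'E'
from h import *
from plan2 import *
where();c=np.array([.4596,.249,.017]); tC,RC=toolC(55,110.15); st=read_state()
go(c+.002*tC,RC)
E
```

```text
t 29.18 pos [0.4589 0.2504 0.0158] x [ 0.938  0.346 -0.   ] z [ 0.284 -0.768 -0.574] F [ 0.06 -0.68 -0.59] w 0.0652 q [-0.55  0.87 -0.63  1.65  1.03  1.74 -1.22]
turn [-0.0008 -0.0017  0.0013] deg 0.1 rows 1 | shift after turn (mm) [0.2 1.9 2.6] rows 1
```

Emit:
arm_command([
  [[0,0,0,0.0002,0.0019,0.002,62],[0,0,0,0,0,0,50],[0,0,0,0,0,0,40],[0,0,0,0,0,0,40],[0,0,0,0,0,0,40]],
], newtons=25)

```text
time: 29.8
ee_pos: [0.4603, 0.2468, 0.0158]
eef_rot: [0.873, 0.156, 0.081, 0.455]
ft_force: [-0.1, 1.0, 3.1]
width: 0.0476
```

```bash
python3 - <<'E'
from h import *
from plan2 import *
where();c=np.array([.4596,.249,.017]); st=read_state(); R=Ro.from_quat(st['eef_rot'])
print('center in tool',(R.inv().apply(c-st['ee_pos'])*1000).round(1))
print('tz dot', np.degrees(np.arccos(-R.as_matrix()[2,2])), np.degrees(np.arctan2(R.as_matrix()[1,0],R.as_matrix()[0,0])))
go(st['ee_pos']+[0,0,.17])
tE,RE=toolD(35,110.15); print('level turn',(R.inv()*RE).as_rotvec().round(3))
E
```

```text
t 29.8 pos [0.4603 0.2468 0.0158] x [ 0.938  0.346 -0.001] z [ 0.283 -0.769 -0.573] F [-0.1   1.01  3.12] w 0.0476 q [-0.55  0.87 -0.63  1.65  1.03  1.74 -1.22]
center in tool [ 0.1 -0.3 -2.5]
tz dot 55.01854546552618 20.23039566602998
turn [0. 0. 0.] deg 0.0 rows 0 | shift after turn (mm) [-1.000e-01  1.393e+02 -9.750e+01] rows 4
level turn [1.571 0.    0.002]
```

Emit:
arm_command([
  [[0,0,0,0,0.015,-0.0105,40],[0,0,0,0,0.03,-0.021,40],[0,0,0,0,0.03,-0.021,40],[0,0,0,0,0.03,-0.021,40],[0.1571,0,0,0,0,0,40],[0.1571,0,0,0,0,0,40],[0.1571,0,0,0,0,0,40],[0.1571,0,0,0,0,0,40],[0.1571,0,0,0,0,0,40],[0.1571,0,0,0,0,0,40],[0.1571,0,0,0,0,0,40],[0.1571,0,0,0,0,0,40],[0.1571,0,0,0,0,0,40],[0.1571,0,0,0,0,0,40],[0,0,0,0,0,0,40]],
])

```text
time: 31.68
ee_pos: [0.4611, 0.2436, 0.1427]
eef_rot: [0.939, 0.164, -0.054, -0.296]
ft_force: [0.5, 0.3, -0.2]
width: 0.0476
```

```bash
python3 - <<'E'
from h import *
from plan2 import *
where(); st=read_state(); R=Ro.from_quat(st['eef_rot'])
tE,RE=toolD(35,110.15); print('resid',(R.inv()*RE).as_rotvec().round(4)); go(st['ee_pos']+[0,0,.1])
# yaw about world z by 132.5deg in tool axes
y=R.inv().apply([0,0,1.]);print('world z in tool',y.round(4),'yaw total',d(360-117.35-110.15))
s=snap('scene','scene18');u,v=proj(s,st['ee_pos']);crop(s,int(u),int(v),80,60,8,'z18')
E
```

```text
t 31.68 pos [0.4611 0.2436 0.1427] x [ 0.94   0.341 -0.003] z [-0.198  0.539 -0.819] F [ 0.45  0.32 -0.16] w 0.0476 q [ 0.7   0.5  -1.09  1.83 -0.2   1.08  0.11]
resid [-0.0007  0.0005 -0.0051]
turn [0. 0. 0.] deg 0.0 rows 0 | shift after turn (mm) [ -0.3 -57.4 -81.9] rows 2
world z in tool [-0.0034 -0.5742 -0.8187] yaw total 2.3125612588924866
```

View pics/z18.png

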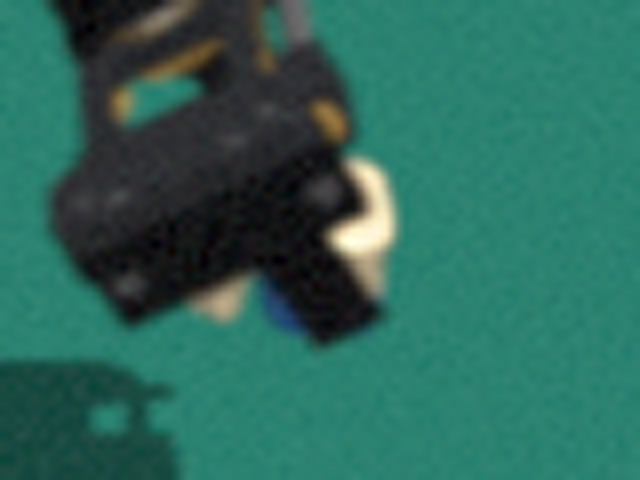

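```bash
cat > seq.py <<'E'
from h import *
from plan2 import *
st=read_state(); R0=Ro.from_quat(st['eef_rot']); p0=st['ee_pos']
off=np.array([0,-.0003,-.0025]); tD,RD=toolD(35,-117.35)
tgt=np.array([.5755,-.0685,.125+.075])-RD.apply(off); print('tgt',tgt.round(4))
n=16; pl=p0+[0,0,.07]; q=np.array(st['joint_positions'])
print('lift',(R0.inv().apply([0,0,.07])*1000).round(1))
tot=d(360-117.35-110.15)
Rp=R0;pp=pl; rv0=R0.inv().apply([0,0,tot/n])
Rend=RD
for k in range(1,n+1):
    R=Ro.from_euler('z',tot*k/n)*R0; p=pl+(tgt-pl)*k/n
    sh=Rp.inv().apply(p-pp); sh2=R.inv().apply(p-pp)
    r=ik(p,R,q); q=r[0]
    print(k,(sh*1000).round(1),(sh2*1000).round(1),q.round(2)[[0,3,4,5,6]],'%.3f %.2f'%r[1:])
    Rp,pp=R,p
print(rv0.round(4))
E
python3 seq.py
```

```text
tgt [ 0.575  -0.0696  0.1978]
lift [ -0.1 -40.1 -57.4]
1 [ -0.1  17.7 -11.2] [ -3.1  17.6 -11. ] [ 0.67  1.74 -0.2   1.24  0.13] 0.000 0.00
2 [ -3.1  17.6 -11. ] [ -6.   17.  -10.7] [ 0.65  1.69 -0.13  1.34  0.22] 0.000 0.00
3 [ -6.   17.  -10.7] [ -8.8  16.1 -10. ] [ 0.62  1.63 -0.06  1.44  0.32] 0.000 0.00
4 [ -8.8  16.1 -10. ] [-11.5  14.9  -9.2] [0.6  1.58 0.01 1.53 0.42] 0.000 0.00
5 [-11.5  14.9  -9.2] [-13.9  13.4  -8.1] [0.58 1.54 0.08 1.62 0.53] 0.000 0.00
6 [-13.9  13.4  -8.1] [-16.   11.7  -6.9] [0.56 1.49 0.15 1.7  0.64] 0.000 0.00
7 [-16.   11.7  -6.9] [-17.8   9.7  -5.5] [0.54 1.46 0.23 1.78 0.76] 0.000 0.00
8 [-17.8   9.7  -5.5] [-19.2   7.5  -4. ] [0.53 1.43 0.31 1.85 0.89] 0.000 0.00
9 [-19.2   7.5  -4. ] [-20.2   5.1  -2.3] [0.52 1.41 0.39 1.91 1.02] 0.000 0.00
10 [-20.2   5.1  -2.3] [-20.8   2.7  -0.6] [0.52 1.4  0.48 1.95 1.16] 0.000 0.00
11 [-20.8   2.7  -0.6] [-20.9   0.2   1.1] [0.52 1.4  0.58 1.98 1.31] 0.000 0.00
12 [-20.9   0.2   1.1] [-20.7  -2.3   2.8] [0.53 1.4  0.67 2.   1.46] 0.000 0.00
13 [-20.7  -2.3   2.8] [-19.9  -4.7   4.5] [0.55 1.41 0.76 2.01 1.62] 0.000 0.00
14 [-19.9  -4.7   4.5] [-18.8  -7.    6.1] [0.57 1.42 0.85 2.   1.77] 0.000 0.00
15 [-18.8  -7.    6.1] [-17.3  -9.1   7.6] [0.59 1.45 0.93 1.97 1.93] 0.000 0.00
16 [-17.3  -9.1   7.6] [-15.4 -11.1   9. ] [0.63 1.48 1.01 1.93 2.08] 0.000 0.00
[-0.0003 -0.0827 -0.1185]
```

Emit:
arm_command([
  [[0,0,0,0,-0.02,-0.0287,40],[0,0,0,0,-0.02,-0.0287,40],[0,-0.0827,-0.1185,0,0.018,-0.011,40],[0,-0.0827,-0.1185,-0.003,0.018,-0.011,40],[0,-0.0827,-0.1185,-0.006,0.017,-0.011,40],[0,-0.0827,-0.1185,-0.009,0.016,-0.01,40],[0,-0.0827,-0.1185,-0.012,0.015,-0.009,40],[0,-0.0827,-0.1185,-0.014,0.013,-0.008,40],[0,-0.0827,-0.1185,-0.016,0.012,-0.007,40],[0,-0.0827,-0.1185,-0.018,0.01,-0.0055,40],[0,-0.0827,-0.1185,-0.019,0.0075,-0.004,40],[0,-0.0827,-0.1185,-0.02,0.005,-0.002,40],[0,-0.0827,-0.1185,-0.021,0.003,-0.0006,40],[0,-0.0827,-0.1185,-0.021,0,0.001,40],[0,-0.0827,-0.1185,-0.021,-0.002,0.003,40],[0,-0.0827,-0.1185,-0.02,-0.005,0.0045,40],[0,-0.0827,-0.1185,-0.019,-0.007,0.006,40],[0,-0.0827,-0.1185,-0.017,-0.009,0.0075,40],[0,0,0,0,0,0,40],[0,0,0,0,0,0,40]],
])

```text
time: 34.22
ee_pos: [0.5756, -0.068, 0.1975]
eef_rot: [0.226, 0.927, -0.291, -0.07]
ft_force: [-0.6, -0.4, -1.1]
width: 0.0479
```

```bash
python3 - <<'E'
from h import *
from plan2 import *
where()
off=np.array([0,-.0003,-.0025]); tD,RD=toolD(35,-117.35)
go(np.array([.5755,-.0685,.125+.05])-RD.apply(off),RD)
snap('wrist','wrist19');snap('scene','scene19')
E
```

```text
t 34.23 pos [ 0.5756 -0.068   0.1975] x [-0.888  0.46  -0.001] z [-0.262 -0.508 -0.821] F [-0.55 -0.4  -1.07] w 0.0479 q [ 0.45  0.74 -1.05  1.39  0.92  1.91  2.08]
turn [ 0.0024  0.0003 -0.0014] deg 0.2 rows 1 | shift after turn (mm) [-0.2 12.8 21.2] rows 1
```

View pics/wrist19.png

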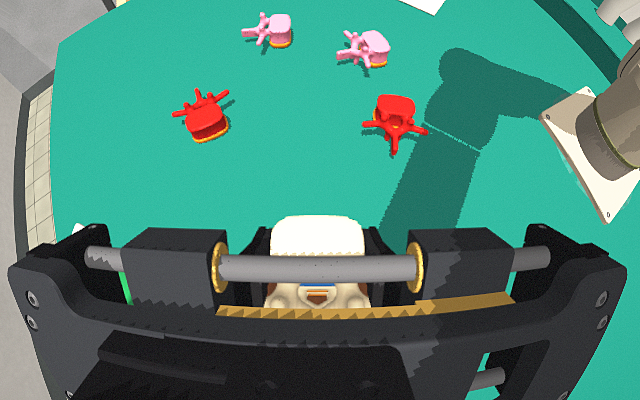

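View pics/scene19.png

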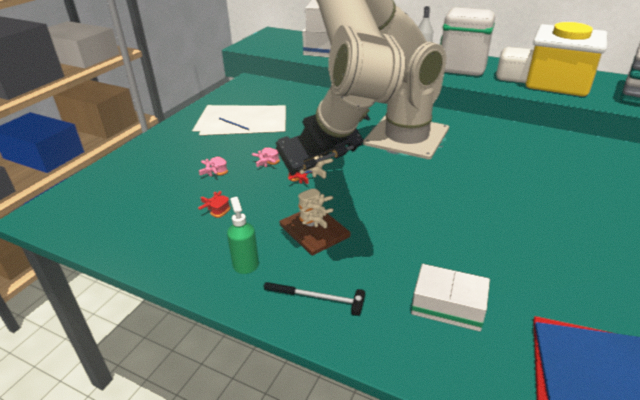

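```bash
cat > dd.py <<'E'
from h import *
from plan2 import *
import sys
h=float(sys.argv[1])
where()
off=np.array([0,-.0003,-.0025]); tD,RD=toolD(35,-117.35)
go(np.array([.5746,-.0691,.125+h])-RD.apply(off),RD)
E
python3 dd.py .015; python3 - <<'E'
from plan2 import *
tD,RD=toolD(35,-117.35); print('1mm down in tool',RD.inv().apply([0,0,-1]).round(3))
E
```

```text
t 34.33 pos [ 0.5756 -0.0685  0.1968] x [-0.888  0.46   0.   ] z [-0.263 -0.507 -0.82 ] F [-0.46 -0.16 -1.11] w 0.0479 q [ 0.45  0.74 -1.05  1.39  0.92  1.91  2.08]
turn [ 0.0023 -0.0006 -0.0002] deg 0.1 rows 1 | shift after turn (mm) [ 0.6 32.1 49.6] rows 2
1mm down in tool [0.    0.574 0.819]
```

Emit:
arm_command([
  [[0.0023,-0.0006,0,0.0006,0.011,0.0165,40],[0,0,0,0,0.011,0.0165,40],[0,0,0,0,0.0101,0.0166,40],[0,0,0,0,0,0,40],[0,0,0,0,0,0,40]],
])

```text
time: 34.95
ee_pos: [0.5739, -0.0711, 0.1375]
eef_rot: [0.225, 0.927, -0.292, -0.071]
ft_force: [-0.8, 0.4, -0.8]
width: 0.0478
```

```bash
python3 dd.py .015; python3 - <<'E'
from h import *
s=snap('scene','scene20');t=snap('top','top20');w=snap('wrist','wrist20')
a,_=crop(s,315,200,50,50,8,'x');b,_=crop(t,335,205,50,50,8,'x');cv2.imwrite('pics/z20.png',np.hstack([a,b]))
E
```

```text
t 34.95 pos [ 0.5739 -0.0711  0.1375] x [-0.889  0.459  0.001] z [-0.264 -0.509 -0.819] F [-0.82  0.41 -0.8 ] w 0.0478 q [ 0.45  0.79 -1.02  1.45  0.95  1.84  2.03]
turn [-0.0003 -0.0003  0.0014] deg 0.1 rows 1 | shift after turn (mm) [ 0.3  0.5 -0.7] rows 1
```

View pics/z20.png

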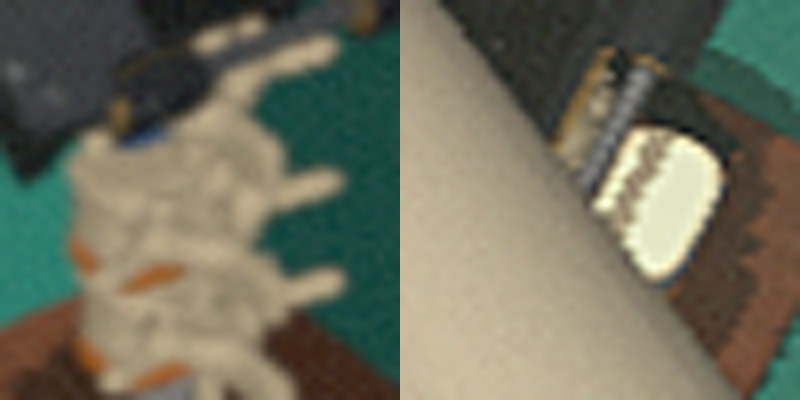

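View pics/wrist20.png

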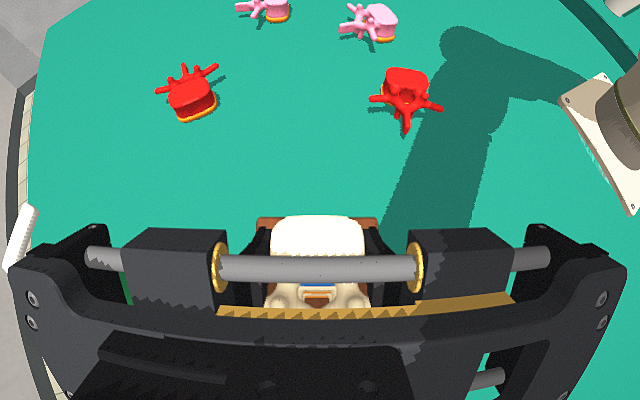

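```bash
python3 - <<'E'
from h import *
from plan2 import *
w=load('wrist20'); crop(w,317,245,110,80,7,'z20b'); st=read_state(); R=Ro.from_quat(st['eef_rot'])
c=st['ee_pos']+R.apply([0,-.0003,-.0025]); F=hd(d(-117.35)); Y=hd(d(-27.35)); print(c)
for nm,x,y,z in [('front top',.017,0,.017),('L',0,.024,.017),('R',0,-.024,.017),('rear top',-.017,0,.017),('pL tip',-.029,.018,.022),('pR',-.029,-.018,.022)]:
    u,v=proj(w,c+F*x+Y*y+[0,0,z],1); print(nm,round((u-262)*7),round((v-205)*7))
# fixed/large check
for nm,x,y,z in [('plinth',0,0,0)]: pass
E
```

```text
[ 0.57468888 -0.06997668  0.14022711]
front top 378 62
L 33 294
R 723 294
rear top 377 542
pL tip 99 714
pR 655 715
```

View pics/z20b.png

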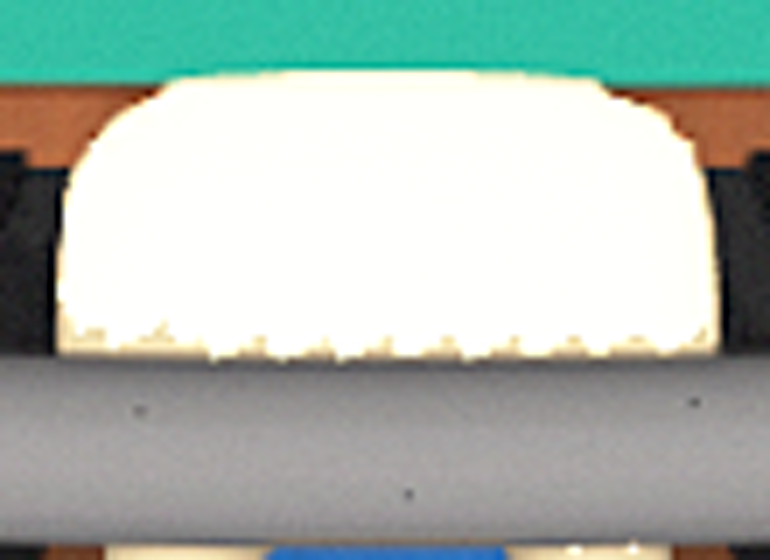

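The held bone matches its predicted place in the wrist view within about 1 mm. Lower in steps.

Emit:
arm_command([
  [[0,0,0.001,0.0003,0.0034,0.0037,40],[0,0,0,0,0.0029,0.0042,40],[0,0,0,0,0,0,40]],
])

```text
time: 35.48
ee_pos: [0.5736, -0.0706, 0.1267]
eef_rot: [0.225, 0.927, -0.293, -0.072]
ft_force: [-0.5, 0.2, -1.2]
width: 0.0478
```

```bash
python3 dd.py 0
```

```text
t 35.48 pos [ 0.5736 -0.0706  0.1267] x [-0.888  0.459  0.001] z [-0.265 -0.51  -0.819] F [-0.49  0.18 -1.21] w 0.0478 q [ 0.44  0.81 -1.02  1.46  0.96  1.82  2.01]
turn [-0.001  -0.0008  0.0009] deg 0.1 rows 1 | shift after turn (mm) [-0.2  2.7  2.9] rows 1
```

Emit:
arm_command([
  [[-0.001,-0.0008,0.0009,-0.0002,0.0008,0.0007,40],[0,0,0,0,0.0007,0.0008,40],[0,0,0,0,0.0006,0.0007,40],[0,0,0,0,0,0,40]],
])

```text
time: 35.98
ee_pos: [0.5742, -0.0701, 0.1242]
eef_rot: [0.226, 0.927, -0.292, -0.071]
ft_force: [-0.3, 0.1, -1.1]
width: 0.0478
```

```bash
python3 dd.py 0
```

```text
t 35.98 pos [ 0.5742 -0.0701  0.1242] x [-0.888  0.46  -0.001] z [-0.263 -0.509 -0.819] F [-0.31  0.07 -1.06] w 0.0478 q [ 0.44  0.81 -1.02  1.46  0.96  1.82  2.01]
turn [ 0.0004  0.0005 -0.0004] deg 0.0 rows 1 | shift after turn (mm) [0.1 0.7 1.2] rows 1
```

Emit:
arm_command([
  [[0,0,0,0,0.0004,0.0006,40],[0,0,0,0,0.0004,0.0006,40],[0,0,0,0,0,0,40]],
])

```text
time: 36.35
ee_pos: [0.5742, -0.0702, 0.1229]
eef_rot: [0.226, 0.927, -0.292, -0.071]
ft_force: [-0.3, -0.6, 0.5]
width: 0.0478
```

```bash
python3 dd.py 0
```

```text
t 36.35 pos [ 0.5742 -0.0702  0.1229] x [-0.888  0.459 -0.001] z [-0.263 -0.509 -0.819] F [-0.31 -0.64  0.48] w 0.0478 q [ 0.44  0.81 -1.02  1.46  0.96  1.82  2.01]
turn [ 0.0004  0.0006 -0.0005] deg 0.1 rows 1 | shift after turn (mm) [0.2 0.  0.1] rows 1
```

First light contact is right at the expected height. One more fraction of a mm to confirm.

Emit:
arm_command([
  [[0,0,0,0,0.0003,0.0005,40],[0,0,0,0,0.0002,0.0003,40],[0,0,0,0,0,0,40]],
])

```text
time: 36.72
ee_pos: [0.5742, -0.0702, 0.1229]
eef_rot: [0.226, 0.927, -0.292, -0.07]
ft_force: [-0.8, 0.1, 7.7]
width: 0.0477
```

```bash
python3 dd.py 0
```

```text
t 36.73 pos [ 0.5742 -0.0702  0.1229] x [-0.888  0.46  -0.001] z [-0.263 -0.51  -0.819] F [-0.84  0.08  7.72] w 0.0477 q [ 0.44  0.81 -1.02  1.46  0.96  1.82  2.01]
turn [-0.      0.0011 -0.001 ] deg 0.1 rows 1 | shift after turn (mm) [ 0.2 -0.   0.1] rows 1
```

Emit:
arm_command([
  [[0,0,0,0,-0.0003,-0.0004,40],[0,0,0,0,0,0,58],[0,0,0,0,0,0,66],[0,0,0,0,0,0,76],[0,0,0,0,0,0,80],[0,0,0,0,0,-0.02,80],[0,0,0,0,0,-0.04,80],[0,0,0,0,0,-0.05,80],[0,0,0,0,0,0,80],[0,0,0,0,0,0,80]],
])

```text
time: 37.98
ee_pos: [0.6032, -0.0137, 0.2127]
eef_rot: [0.225, 0.927, -0.292, -0.07]
ft_force: [-1.3, -0.8, -0.4]
width: 0.0696
```

```bash
python3 - <<'E'
from h import *
from plan2 import *
where()
s=snap('scene','scene21');t=snap('top','top21');w=snap('wrist','wrist21')
a,_=crop(s,315,200,50,50,8,'x');b,_=crop(t,335,205,50,50,8,'x');cv2.imwrite('pics/z21.png',np.hstack([a,b]))
st=read_state(); V=toolR(DN,-hd(d(-27.35))); F=hd(d(-117.35)); go(np.array([.5757,-.0682,.345])-.087*F,V)
E
```

```text
t 37.98 pos [ 0.6032 -0.0137  0.2127] x [-0.888  0.459 -0.001] z [-0.262 -0.509 -0.82 ] F [-1.27 -0.8  -0.39] w 0.0696 q [ 0.31  0.79 -1.03  1.25  0.93  1.99  2.05]
turn [-6.115e-01 -3.000e-04 -7.000e-04] deg 35.0 rows 5 | shift after turn (mm) [  -0.4   27.2 -133.2] rows 3
```

View pics/z21.png

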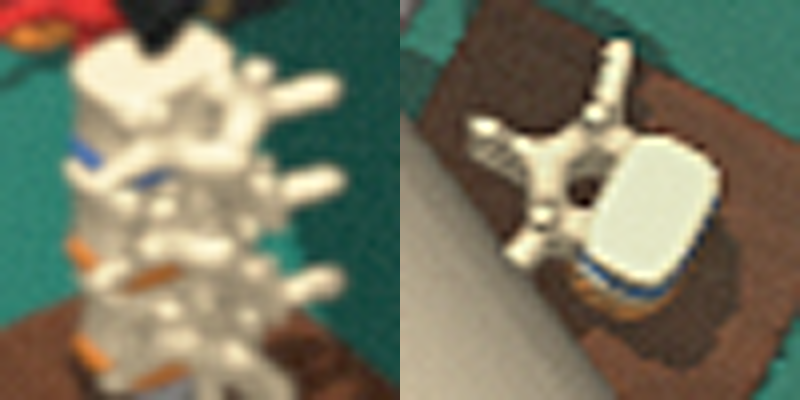

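View pics/wrist21.png

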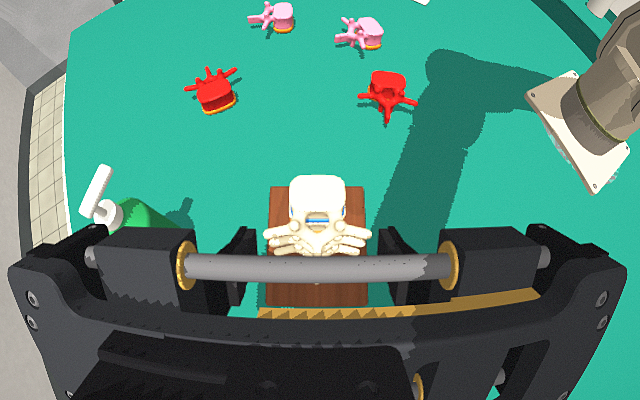

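The stack looks straight and level in the scene, top and wrist views. Now one overhead check with the tool vertical.

Emit:
arm_command([
  [[0,0,0,0,-0.029,-0.041,80],[0,0,0,0,-0.029,-0.041,80],[-0.153,0,0,0,0,0,80],[-0.153,0,0,0,0,0,80],[-0.153,0,0,0,0,0,80],[-0.1525,0,0,0,0,0,80],[0,0,0,0,0.027,-0.033,80],[0,0,0,0,0,0,80],[0,0,0,0,0,0,80]],
])

```text
time: 39.25
ee_pos: [0.6149, 0.0093, 0.3452]
eef_rot: [0.236, 0.972, 0.0, 0.0]
ft_force: [0.4, -0.8, -0.5]
width: 0.0693
```

```bash
python3 - <<'E'
from h import *
where()
w=snap('wrist','wrist22');s=snap('scene','scene22')
u,v=proj(w,[.5746,-.0691,.142],1);print(u,v);k,o=crop(w,int(u),int(v),110,82,7,'z22');print(o)
E
```

```text
t 39.25 pos [0.6149 0.0093 0.3452] x [-0.888  0.459  0.   ] z [ 0.  0. -1.] F [ 0.42 -0.84 -0.49] w 0.0693 q [ 0.61  0.44 -1.02  1.25  0.38  1.64  2.33]
316.4683950959952 102.11295190559505
(261, 61)
```

View pics/z22.png

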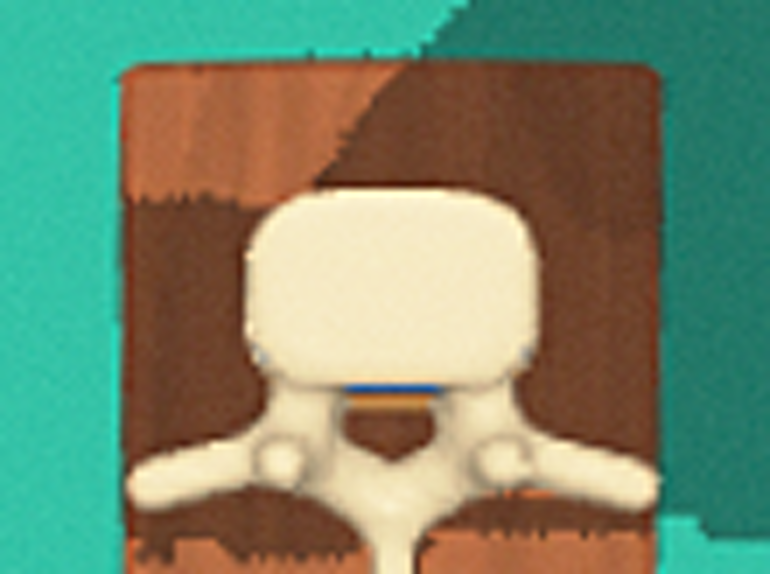

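View pics/scene22.png

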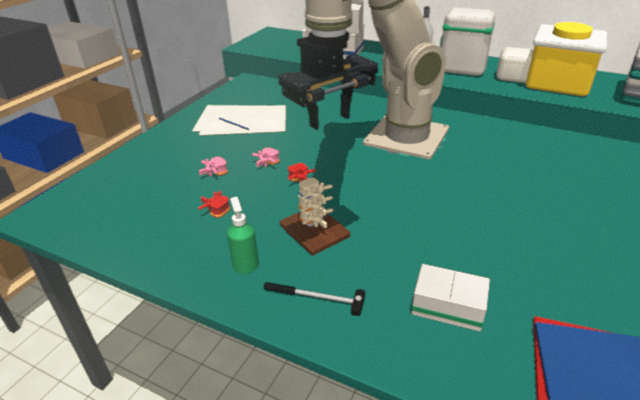

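```bash
python3 - <<'E'
from h import *
s=load('wrist22');o=(261,61)
S={n:onz(s,*pc(p,o,7),z,1) for n,p,z in [('face',(393,288),.142),('pa',(282,462),.146),('pb',(503,462),.146)]}
d=S['pa']-S['pb'];L=np.linalg.norm(d);d/=L;f=np.array([d[1],-d[0],0]);m=(S['pa']+S['pb'])/2
print({k:v.round(4) for k,v in S.items()},'y axis',np.degrees(np.arctan2(d[1],d[0])),L,(m+.029*f).round(4))
b=load('wrist21'); h0=load('scene0');h1=load('scene22'); D=np.abs(h0['frame'].astype(int)-h1['frame']).max(2)
for n,(u,v,w,h) in {'gel':(225,195,35,78),'hammer':(262,280,105,35),'carton':(410,262,82,68)}.items(): print(n,(D[v:v+h,u:u+w]>60).mean())
where()
E
```

```text
{'face': array([ 0.5741, -0.0694,  0.142 ]), 'pa': array([ 0.6031, -0.0523,  0.146 ]), 'pb': array([ 0.5714, -0.0359,  0.146 ])} y axis -27.341212541646033 0.035720999930973656 [ 0.574  -0.0699  0.146 ]
gel 0.0
hammer 0.0
carton 0.0
t 39.35 pos [0.6149 0.0092 0.345 ] x [-0.888  0.459  0.   ] z [-0.  0. -1.] F [ 0.27 -0.04  0.27] w 0.0694 q [ 0.61  0.44 -1.02  1.25  0.38  1.64  2.33]
```

```bash
python3 -c "
from bench import close_job
print(close_job())"
```

```text
the job is handed in; nothing more can be done
None
```

I put the spine model back together and handed the job in at about 39 s of the 72 s allowed. The large (amber) vertebra sits on the fixed one. The small (blue) one was turned right way up in two quarter turns and set on top. Nothing was dropped, and contact forces stayed under about 10 N in the readings I took.

- **Small vertebra:** it sits about 0.2 mm from the middle of the large one, its yaw within 0.1° of the fixed one's. It met the bone below at the expected height with no side load.
- **Large vertebra:** it seated level, its yaw within 0.1° of the fixed one's. It is about 1.7–2 mm forward of the fixed bone's middle, found after release. I left it there because its prongs had dropped in and the yaw was true. So the small one, set over it, is also about 2 mm forward.
- **Bystanders:** the gel bottle, reflex hammer and carton show no change between the first and last scene pictures. The gripper is open and clear of everything.

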